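# Clamp the penlight in the gem viewing stand

### The job

Set up the penlight so that it shines on the ring on the viewing stand. Flip the stand's red cam lever fully up to release the strap, lay the penlight in the groove with its lens towards the ring and slide it under the strap's foot until it is home against the end lip. Then, with the lever still up, wind the black adjusting nut clockwise until the foot just comes to rest on the penlight, and flip the lever fully down so that the penlight is held firmly but not crushed; leave the other things on the desk where they are.

Things in the scene. Friction and masses are not known exactly. Their poses are not given: they have to be found in the camera images.
- stand: dark metal viewing stand, 10 mm plate, fixed. Origin on the desk; x along the groove to the ring, y left, z up. In this frame (mm): groove line y 80, x -111 to 42; ring at x 90, y 80; nut on its stud at x 0, y 20; lever pin x 0, y -35, z 54. Black strap (28 wide, 12 thick, top z 60) along y from -68 to 96 at x 0: it crosses above the groove, underside z 48; nothing is above the groove behind x -14
- groove_home (a point): where the penlight's centre belongs: stand x -24, y 80, z 33 mm (axes as the stand). Open trough, flat floor 26 mm above the desk; walls slope outwards, 16 mm apart at the floor, about 20 mm at their top 5 mm above the floor; 26 mm wide outside. Its far end (stand x 42) has a lip 6 mm high that stops the lens end; the near end is open. The bench plate below is 50 mm wide, 10 mm high
- penlight_mid (a point): centre (half-way up) of the penlight, a loose black rod lying on the desk left of the stand: 132 mm long, 14 mm thick (treat as a square bar 14 x 14), about 50 g. Its -y axis points along the rod to the lens end (plain and ribbed), +y to the tail (clip and red button), z up; the clip adds 2 mm on top of the tail half
- penlight_lens (a point): middle of the penlight's lens end, 66 mm from its centre along its -y axis
- cam_lever (a joint): red cam lever: 0 = down (closed, lying out level to the stand's right, -y), 1.0 rad = fully up (open, leaning out to the right about 55 degrees above level), with a stop at each end. It stays where it is left; moving it takes 3 to 5 N at its end. Opening raises the strap's foot by 4 mm
- lever_grip (a point): point to pinch the lever, in the middle of its bar near the free end, 77 mm from the pin. The bar is 14 mm wide (along stand x), 10 mm thick and ends 12 mm beyond; when down it is about 42 mm above the desk with nothing under it. It swings in the stand's y-z plane: pinch it across stand x and follow the arc about the pin
- lever_pin (a point): pivot of the lever at the heel of the strap, 54 mm above the desk when down (4 mm lower when up)
- adjusting_nut (a joint): black knurled hand nut: the reading (rad) grows as it turns clockwise seen from above; each rad lowers the strap's foot by 2.5 mm (steep thread, stops at 0 and 3.6). It starts at 0.1 to 0.8, too loose to hold the penlight. With the lever up the foot just rests on a penlight in the groove at 2.4. It stays where it is left (friction 0.12 N m)
- nut_grip (a point): on the nut's axis near half height, about 77 mm above the desk. The nut is 36 mm in diameter and 22 mm high (from about 64 to 86 mm above the desk); the strap's top lies 4 mm below it; the stud ends about 6 mm above it. It sinks 1.2 mm per rad. A white line on its top shows its turning
- foot_under (a point): middle of the underside of the strap's rubber foot, 19 mm across, above the groove at stand x 0, y 80. It is sprung, about 4 N per mm: closing the lever on a foot that just rests on the penlight gives about 15 N. The penlight's top in the groove is 40 mm above the desk; nut as found, the foot is 4 to 6 mm above that with the lever up, at most 2 mm with it down
- foot: the strap's sprung foot itself (for its force on the penlight)
- penlight: the penlight itself (origin under its barrel; see penlight_mid)
- jar_a: bystander: stone jar with a black lid, 39 mm across, 43 mm high, on the desk behind and left of the stand (a third stands behind them)
- jar_b: bystander: another such jar
- loupe: bystander: folding loupe, 27 x 44 x 14 mm, on the desk near the robot
- tweezers: bystander: steel tweezers, 162 mm long, 10 mm high, on the desk near the robot to the left

How it is judged (in metres and radians):
On the way, in this order (a step that is already met when the one before it is completed fails the run):
1. the cam lever is flipped up (open) (value of joint cam_lever above 0.88 rad), for 0.2 s.
2. the penlight lies home in the groove under the foot, lens towards the ring, with the lever still up (x of penlight_mid in the frame of groove_home between -0.008 and 0.008 m and y of penlight_mid in the frame of groove_home between -0.004 and 0.004 m and z of penlight_mid in the frame of groove_home between -0.004 and 0.004 m and x of penlight_lens in the frame of groove_home between 0.055 and 0.075 m and z of penlight_lens in the frame of groove_home between -0.005 and 0.005 m and value of joint cam_lever above 0.8 rad), for 0.2 s.
3. the adjusting nut is wound down until the foot is at the penlight, with the lever still up (value of joint adjusting_nut above 1.75 rad and value of joint cam_lever above 0.8 rad), for 0.2 s.
At the end, for the whole second after the job is handed in: the lever is down (below 0.12 rad); the penlight lies in the groove with its lens towards the ring, within 8 mm of home along the groove, 4 mm across it and in height, level, at rest; the foot presses on it with 8 to 25 N (nut at about 1.75 to 3.4 rad) (x of penlight_mid in the frame of groove_home between -0.008 and 0.008 m and y of penlight_mid in the frame of groove_home between -0.004 and 0.004 m and z of penlight_mid in the frame of groove_home between -0.004 and 0.004 m and x of penlight_lens in the frame of groove_home between 0.055 and 0.075 m and z of penlight_lens in the frame of groove_home between -0.005 and 0.005 m and value of joint cam_lever below 0.12 rad and contact force between foot and penlight between 8 and 25 N and linear speed of penlight below 0.02 m/s and velocity of joint cam_lever below 0.1 rad/s); the robot touches nothing.
It fails at once if a stone jar is pushed away (more than 3 cm) (distance of any of jar_a, jar_b from where it was at the start of the episode above 0.03 m).
It fails at once if the loupe or the tweezers are pushed away (more than 3 cm) (distance of any of loupe, tweezers from where it was at the start of the episode above 0.03 m).
It also fails if it takes over 72 s, if anything falls off the work surface, if the arm or the gripper's body presses on something with over 40 N, if the wrist force passes 120 N, or if a joint passes its speed limit or range.

### The arm

A 7-joint arm with a two-finger parallel gripper is mounted at the origin on a cart in front of the work surface, level with it; the furniture and walls round the work are solid. World frame = base frame: x ahead of the robot, y to its left, z up, the work surface at z = 0. Lengths are in m, angles in degrees, forces in N, time in s.
With the tool pointing down it reaches from about 0.35 to 0.9 m from the base axis. Payload 8.1 kg.
Tool frame: the origin (TCP) lies midway between the tips of the shut fingers; the grasp point (between the pads) lies 19 mm behind it; z points along the fingers, y is the direction in which the jaws open and shut (so a half turn about z gives the same grasp; the last joint's range is limited). The gripper opens to 85 mm and grips with 20 to 120 N. Pads are 22 mm wide; open, the fingers measure 114 mm over their backs; the gripper's body (76 mm by 85 mm) begins 54 mm behind the grasp point. The pads swing forward as they close: fully open they stand 13 mm farther back than shut.
Start: joints at [-77.899, 24.895, 1.432, 90.138, -0.665, 64.973, -4.303], TCP at [0.193, 0.594, 0.231] pointing down, gripper open.
Joint ranges: [-149.89, 149.89], [-25.12, 119.58], [-72.63, 75.52], [4.76, 147.25], [-75.54, 255.54], [6.69, 114.76], [-157.13, 157.13]. Speed limits (degrees/s): [127.2, 127.2, 172.46, 172.46, 180, 180, 180].

### API

Orientations are given as [roll, pitch, yaw] about the fixed x, y, z axes, in that order (R = Rz(yaw) Ry(pitch) Rx(roll)).
In Python, from rig import * gives the robot as it stands.
- The arm moves only by the tool servo_tool, never from a script. Its argument "motion" is a list of rows, each an object of numbers: "grip": the closure in counts, from 0 (fully open) to 255 (shut); "x", "y", "z": the shift along the tool's x, y, z in mm; "ax", "ay", "az": the turn, a rotation vector about the tool's x, y, z in degrees. In form: [{"grip": .., "x": .., "y": .., "z": .., "ax": .., "ay": .., "az": ..}, ...]. A call has 1 to 5 rows; each row is the pose to reach, as a shift and turn from the pose commanded when the call began, along the tool's axes at that moment; what a row does not reach only later rows make up. A row lasts 1/10 s, in which the tool goes at most 50 mm and 8.59 degrees, less where a joint would pass 70% of its speed; a pose out of reach is approached as far as the arm can. A call with a gripper value outside its range is refused whole. The fingers move at their own pace and stop on an object; the grip force is fixed at half the most. Time passes only in rows, so rows that repeat a pose let the fingers close. It gives the time, the measured TCP pose, the force and the opening at its end, in the units of the state.
- state(): the state, without advancing time (a new reading comes with each control period).
- grab_frame(name): name is "scene" or "top" or "wrist"; returns (picture, depth): 420x560x3 uint8, red, green, blue; 420x560 float32, m along the optical axis (not along the pixel's ray), 0 where there is no reading.
- camera_params(name): a dict with "mtx" (3x3 intrinsics, pixels), "rvec" (rotation vector, rad) and "tvec" (3), from world to camera coordinates, as OpenCV has them. Camera axes: x right, y down, z forward; pixel columns grow to the right and rows downward; lengths in m; the calibration is good to about 2 mm. A picture is of the moment at which its call begins: read the wrist's pose just before it. camera_params takes no time and is no camera call; for the wrist camera it gives the pose at the moment of the call.
- hand_in(): hands the job in, once; it reports no verdict.
The state is a dict: "time": time; "joints": joint angles; "joint_velocities": joint speeds; "joint_efforts": joint torques, N m; "ee_pos": TCP position; "orientation": TCP orientation; "force": force on the tool from outside, world axes, zero at the start; "moment": the same for the moment, N m; "grip_width": finger opening in m.
Only numpy, scipy, OpenCV 4.12 (cv2) and the standard library are available. Lean on these libraries where they do the work, as an engineer would, in place of code of your own. Each camera call takes 0.05 s, during which the arm holds its last target. There are 200 camera calls.

## Working session

There is one attempt and no reset: what is moved stays moved. The work goes in short steps, Python scripts to look and compute and a tool call to move; the robot and the scene stay as the last step left them, time stands still between calls to the robot, and variables do not carry over. Pictures are saved under pics/ and viewed, about 8 in all and at most 12, crops included, and the job is handed in when it is done.

Besides the shell and the picture viewer there is one more tool, called after ">>>" by a JSON object that holds its "name" and its "arguments". servo_tool: Moves the arm, as the interface text tells. Its arguments: {"type":"object","properties":{"motion":{"type":"array"}},"required":["motion"]}

```bash
mkdir -p pics; cat > h.py <<'E'
from rig import *
import numpy as np, cv2
from scipy.spatial.transform import Rotation as R
def cam(n):
    p=camera_params(n); M=R.from_rotvec(np.ravel(p["rvec"])).as_matrix(); return np.array(p["mtx"]),M,np.ravel(p["tvec"])
def cloud(n):
    c=cam(n); im,d=grab_frame(n); K,M,t=c
    v,u=np.mgrid[:420,:560]; d=d.astype(float)
    P=np.stack([(u-K[0,2])/K[0,0]*d,(v-K[1,2])/K[1,1]*d,d],-1)
    W=(P-t)@M; W[d==0]=np.nan
    return im,d,W,c
def proj(c,p):
    K,M,t=c; q=K@(M@np.array(p)+t); return q[:2]/q[2]
def ray(c,u,v,z):
    K,M,t=c; o=-M.T@t; r=M.T@np.linalg.inv(K)@[u,v,1]; return o+r*(z-o[2])/r[2]
E
python3 - <<'E'
from h import *
s=state(); print(s)
for n in ("top","scene"):
    im,d,W,c=cloud(n); np.savez(f"{n}.npz",im=im,d=d,W=W,K=c[0],M=c[1],t=c[2])
    cv2.imwrite(f"pics/{n}0.png",cv2.resize(im[...,::-1],(800,600),interpolation=cv2.INTER_CUBIC))
    print(n,-c[1].T@c[2],c[1][2],(d>0).mean())
E
```

```text
{'time': 0.0, 'joints': array([-77.89909916,  24.9359564 ,   1.43206353,  90.19046094,
        -0.66294685,  64.97361027,  -4.30347013]), 'joint_velocities': array([-0.04014571,  0.03399317, -0.01074413, -0.0995034 , -0.06697475,
       -0.03553696,  0.00451044]), 'joint_efforts': array([-9.33824012e-04, -6.70458770e+01,  1.02487274e+00, -3.16241956e+01,
        1.55032065e-02,  1.21697332e-02, -3.68526730e-05]), 'ee_pos': array([0.19283855, 0.59396159, 0.23052243]), 'orientation': array([-1.79908824e+02,  1.03315668e-02,  1.62015599e+02]), 'force': array([-0.21754345, -0.04850707, -0.23049374]), 'moment': array([-0.03857076, -0.05142291, -0.00554184]), 'grip_width': 0.0853027917462654}
top [0.32634926 0.24818482 1.00046554] [ 0.17056613  0.0373879  -0.98463665] 0.9960969387755102
scene [ 0.07630086 -0.27822463  0.54388215] [ 0.51104322  0.6676528  -0.54136362] 0.9958545918367347
```

View pics/top0.png

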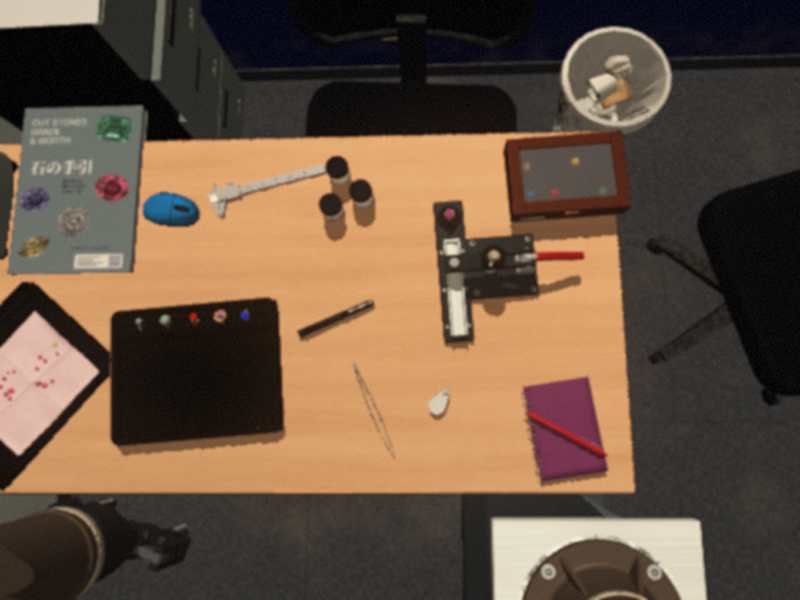

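View pics/scene0.png

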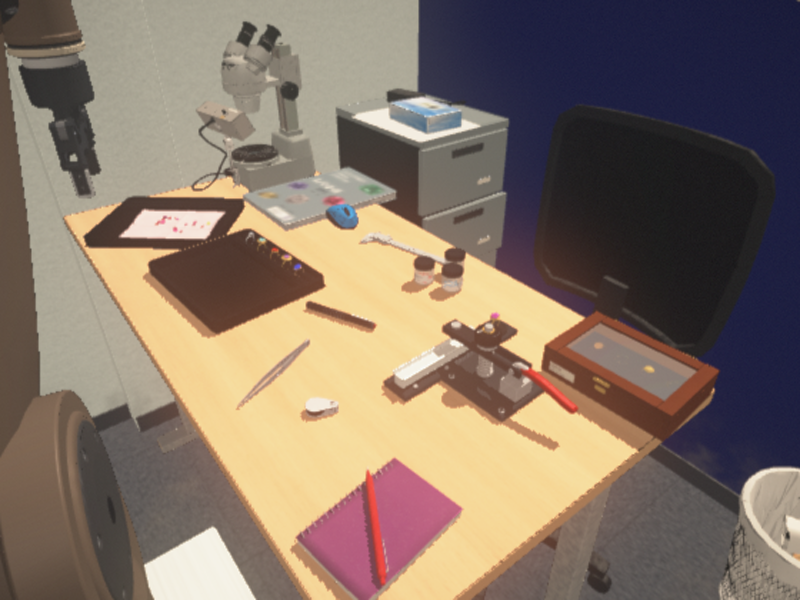

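The top view shows the stand at about (480,270) px with the ring end up (world +x) and the red lever to the right (-y). The penlight is at (337,318), and the jars, loupe and tweezers are clear of it.

```bash
python3 - <<'E'
from h import *
z=np.load("top.npz"); im,W=z["im"],z["W"]; c=(z["K"],z["M"],z["t"])
cr=lambda y0,y1,x0,x1,s:cv2.resize(im[y0:y1,x0:x1,::-1],None,fx=s,fy=s,interpolation=cv2.INTER_CUBIC)
a=cr(135,245,295,415,5)      # stand 600x550
b=cr(200,245,200,270,2.8)
can=np.zeros((550,800,3),np.uint8); can[:a.shape[0],:600]=a; can[:b.shape[0],600:600+b.shape[1]]=b
cv2.imwrite("pics/crop1.png",can)
g=im.astype(int); H=W[...,2]
def rep(name,m):
    n,l,s,ce=cv2.connectedComponentsWithStats(m.astype(np.uint8))
    for i in range(1,n):
        if s[i,4]>25:
            p=W[l==i]; r=cv2.minAreaRect((p[:,:2]*1000).astype(np.float32))
            print(name,s[i],"z",np.round(np.nanpercentile(p[:,2],[5,50,95])*1000),"rect",np.round(r[0],1),np.round(r[1],1),round(r[2],1),"mean",np.round(p.mean(0)*1000,1))
red=(g[...,0]>120)&(g[...,1]<60)&(g[...,2]<60); rep("red",red)
roi=np.zeros(H.shape,bool); roi[135:245,295:415]=1
rep("low",roi&(H>.004)&(H<.016)); rep("groove",roi&(H>.022)&(H<.036)); rep("strap",roi&(H>.052)&(H<.066)); rep("nut",roi&(H>.07))
roi2=np.zeros(H.shape,bool); roi2[195:245,200:270]=1
dark=(g.sum(-1)<150); rep("pen",roi2&dark); rep("penh",roi2&(H>.007))
E
```

```text
red [376 177  32   5 131] z [46. 54. 60.] rect [556.5  46.1] [ 7.7 72.7] 6.5 mean [nan nan nan]
red [369 288  55  32 204] z [18. 22. 26.] rect [282.3  42. ] [135.    7.8] 61.4 mean [283.3  44.4  22. ]
low [ 303  140   75  100 2505] z [ 6. 10. 13.] rect [550.8 157.6] [240.1 164.1] 2.9 mean [550.5 172.5   9.7]
low [381 150  34   5  52] z [ 5. 11. 15.] rect [634.6  20.1] [ 3.5 76.6] 4.1 mean [635.3  19.3  10. ]
low [353 179   7   5  30] z [ 7. 10. 13.] rect [564.2 121. ] [14.9 10.4] 89.8 mean [564.3 120.3  10.1]
groove [358 148  37   5  77] z [22. 28. 35.] rect [632.5  74.7] [83.7  8.7] 87.6 mean [632.4  77.3  28.2]
groove [311 167  12  12 119] z [24. 28. 32.] rect [581.8 215.5] [24.9 26.1] 5.4 mean [581.9 215.1  27.9]
groove [361 187  14   5  45] z [25. 32. 35.] rect [541.3  98. ] [ 6.9 29. ] 2.9 mean [540.8  98.3  31.4]
groove [313 191  15  44 488] z [24. 26. 31.] rect [488.2 209.1] [101.7  26.1] 3.3 mean [487.4 209.   26.9]
strap [350 173  46  15 338] z [53. 58. 62.] rect [555.7  89.8] [ 30. 103.] 2.6 mean [555.   92.5  58. ]
strap [311 177  31  14 337] z [55. 59. 63.] rect [549.2 195.1] [28.5 66.9] 3.3 mean [547.7 198.3  58.8]
nut [337 171  17  18 229] z [78. 84. 92.] rect [551.1 153.8] [35.6 35.3] 49.6 mean [550.1 154.2  84.3]
pen [210 218  35  18 126] z [ 9. 12. 15.] rect [460.8 426.3] [ 9.  85.4] 24.2 mean [nan nan nan]
penh [208 210  54  26 295] z [ 8. 12. 15.] rect [469.5 406.9] [ 13.4 134.8] 22.9 mean [468.1 409.3  11.6]
```

View pics/crop1.png

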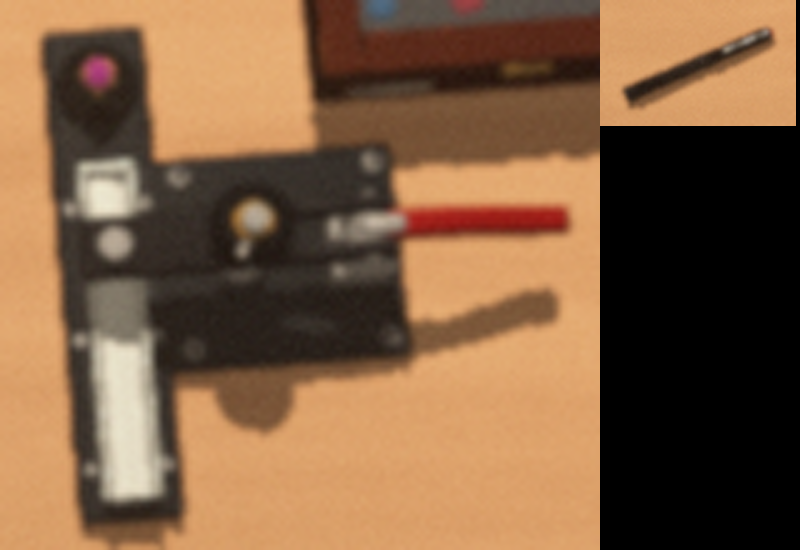

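The crop shows the ring (magenta) at the top of the stand. The nut is at (253,217) in the crop with the white mark at (243,245), the lever runs right to (568,218), and the groove line is vertical. The penlight's tail (clip and red button) is at its upper right, so the lens faces lower left. I estimate the stand origin at (0.552, 0.133) with yaw 3.4°.

```bash
cat >> h.py <<'E'
YAW=3.4; ORG=np.array([.552,.1333,0])
def st(x,y,z): # stand mm -> world m
    return ORG+R.from_euler('z',YAW,degrees=True).apply([x/1e3,y/1e3,z/1e3])
def ori(jaw,tilt=0): # tool down, jaw dir angle; tilt (deg) about jaw axis
    return R.from_euler('xyz',[180,0,jaw+90],degrees=True)*R.from_euler('y',tilt,degrees=True)
def cur():
    s=state(); return np.array(s["ee_pos"]),R.from_euler('xyz',s["orientation"],degrees=True)
def rel(targets,start=None):
    """targets: list of (pos,R). each printed relative to previous target"""
    p,o=start or cur()
    for q,r in targets:
        d=o.inv().apply(np.array(q)-p)*1e3; w=np.degrees((o.inv()*r).as_rotvec())
        print("d",np.round(d,1),"w",np.round(w,1)); p,o=np.array(q),r
def seg(target,n,start=None):
    p,o=start or cur(); q,r=target; rv=(o.inv()*r).as_rotvec()
    rel([(p+(q-p)*k/n,o*R.from_rotvec(rv*k/n)) for k in range(1,n+1)],(p,o))
E
python3 - <<'E'
from h import *
print(st(0,-111,42)); seg((st(-25,-70,200),ori(3.4)),3)
E
```

```text
[0.55858301 0.02249538 0.042     ]
d [-162.  -133.9   10.4] w [-0.   0.  22.9]
d [-201.3  -60.4   10.3] w [-0.   0.  22.9]
d [-209.    22.6   10.3] w [-0.   0.  22.9]
```

>>> {"name": "servo_tool", "arguments": {"motion": [{"grip": 0,"x": -40,"y": -33,"z": 3,"az": 5.7},{"grip": 0,"x": -81,"y": -67,"z": 5,"az": 11.5},{"grip": 0,"x": -121,"y": -100,"z": 8,"az": 17.2},{"grip": 0,"x": -162,"y": -134,"z": 10,"az": 22.9},{"grip": 0,"x": -162,"y": -134,"z": 10,"az": 22.9}]}}

```text
invalid input at $.motion[0]: expected keys grip, x, y, z, ax, ay, az
```

>>> {"name": "servo_tool", "arguments": {"motion": [{"grip": 0,"x": -50,"y": -15,"z": 3,"az": 5.7},{"grip": 0,"x": -100,"y": -30,"z": 5,"az": 11.5},{"grip": 0,"x": -150,"y": -45,"z": 8,"az": 17.2},{"grip": 0,"x": -201,"y": -60,"z": 10,"az": 22.9},{"grip": 0,"x": -201,"y": -60,"z": 10,"az": 22.9}]}}

```text
invalid input at $.motion[0]: expected keys grip, x, y, z, ax, ay, az
```

>>> {"name": "servo_tool", "arguments": {"motion": [{"grip": 0,"x": -50,"y": 5,"z": 3,"az": 5.7},{"grip": 0,"x": -104,"y": 11,"z": 5,"az": 11.5},{"grip": 0,"x": -157,"y": 17,"z": 8,"az": 17.2},{"grip": 0,"x": -209,"y": 23,"z": 10,"az": 22.9},{"grip": 0,"x": -209,"y": 23,"z": 10,"az": 22.9}]}}

```text
invalid input at $.motion[0]: expected keys grip, x, y, z, ax, ay, az
```

```bash
python3 - <<'E'
from h import *
print(cur()[0],state()["orientation"],state()["joints"],state()["time"])
im,d,W,c=cloud("wrist"); np.savez("w1.npz",im=im,d=d,W=W,K=c[0],M=c[1],t=c[2])
o=im.copy()
for p in [(0,20,86),(0,-35,54),(0,-112,47),(-14,96,60),(14,96,60),(-90,80,26),(-50,90,31),(-50,70,31),(42,80,26),(90,80,40)]:
    u=proj(c,st(*p)); print(p,u.round())
    cv2.circle(o,(int(u[0]),int(u[1])),3,(0,255,0),1)
cv2.imwrite("pics/w1.png",cv2.resize(o[...,::-1],(800,600)))
E
```

```text
[0.19286078 0.59403003 0.23064016] [-1.79921564e+02  8.82590087e-03  1.62013732e+02] [-77.89910676  24.92991246   1.43323138  90.18276172  -0.6638675
  64.97454649  -4.30397426] 0.1
(0, 20, 86) [ 60. 516.]
(0, -35, 54) [ 43. 498.]
(0, -112, 47) [  5. 504.]
(-14, 96, 60) [112. 475.]
(14, 96, 60) [122. 487.]
(-90, 80, 26) [ 87. 420.]
(-50, 90, 31) [105. 439.]
(-50, 70, 31) [ 94. 443.]
(42, 80, 26) [132. 476.]
(90, 80, 40) [143. 505.]
```

View pics/w1.png

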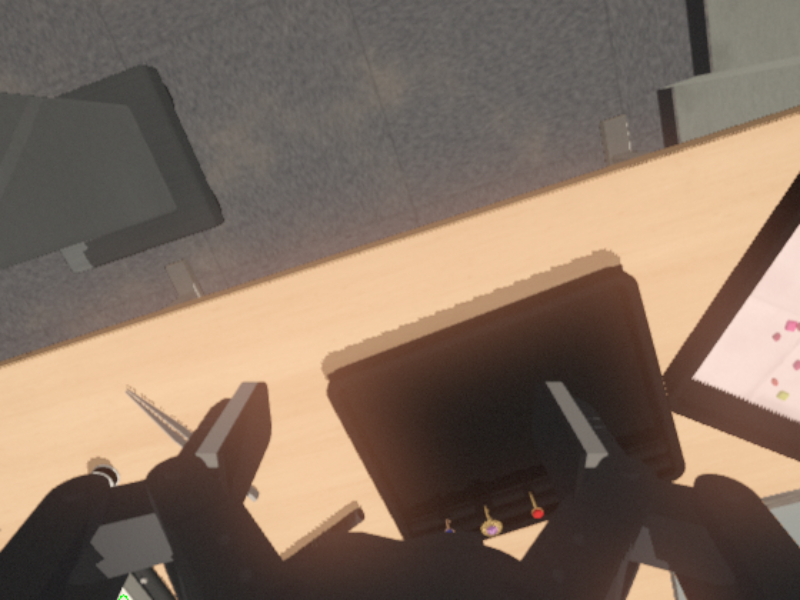

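The moves were refused because every key is required. The picture shows only the start view, looking at the desk's front edge. I'll resend the moves with all keys.

>>> {"name": "servo_tool", "arguments": {"motion": [{"grip": 0,"x": -40,"y": -33,"z": 3,"ax": 0,"ay": 0,"az": 5.7},{"grip": 0,"x": -81,"y": -67,"z": 5,"ax": 0,"ay": 0,"az": 11.5},{"grip": 0,"x": -121,"y": -100,"z": 8,"ax": 0,"ay": 0,"az": 17.2},{"grip": 0,"x": -162,"y": -134,"z": 10,"ax": 0,"ay": 0,"az": 22.9},{"grip": 0,"x": -162,"y": -134,"z": 10,"ax": 0,"ay": 0,"az": 22.9}]}}

```text
time: 0.65
ee_pos: [0.3092, 0.4113, 0.2211]
orientation: [-179.9, 0.1, 138.5]
force: [0.1, 0.4, 0.4]
grip_width: 0.0851
```

>>> {"name": "servo_tool", "arguments": {"motion": [{"grip": 0,"x": -50,"y": -15,"z": 3,"ax": 0,"ay": 0,"az": 5.7},{"grip": 0,"x": -100,"y": -30,"z": 5,"ax": 0,"ay": 0,"az": 11.5},{"grip": 0,"x": -150,"y": -45,"z": 8,"ax": 0,"ay": 0,"az": 17.2},{"grip": 0,"x": -201,"y": -60,"z": 10,"ax": 0,"ay": 0,"az": 22.9},{"grip": 0,"x": -201,"y": -60,"z": 10,"ax": 0,"ay": 0,"az": 22.9}]}}

```text
time: 1.15
ee_pos: [0.421, 0.2347, 0.2114]
orientation: [180.0, 0.1, 115.6]
force: [-0.3, -0.4, -0.9]
grip_width: 0.0855
```

>>> {"name": "servo_tool", "arguments": {"motion": [{"grip": 0,"x": -50,"y": 5,"z": 3,"ax": 0,"ay": 0,"az": 5.7},{"grip": 0,"x": -104,"y": 11,"z": 5,"ax": 0,"ay": 0,"az": 11.5},{"grip": 0,"x": -157,"y": 17,"z": 8,"ax": 0,"ay": 0,"az": 17.2},{"grip": 0,"x": -209,"y": 23,"z": 10,"ax": 0,"ay": 0,"az": 22.9},{"grip": 0,"x": -209,"y": 23,"z": 10,"ax": 0,"ay": 0,"az": 22.9}]}}

```text
time: 1.65
ee_pos: [0.5336, 0.0575, 0.2014]
orientation: [179.9, 0.2, 92.8]
force: [0.8, -0.5, 0.7]
grip_width: 0.0854
```

```bash
python3 - <<'E'
from h import *
print(cur()[0],state()["orientation"],state()["joints"],state()["time"])
im,d,W,c=cloud("wrist"); np.savez("w1.npz",im=im,d=d,W=W,K=c[0],M=c[1],t=c[2])
o=im.copy()
for p in [(0,20,86),(0,-35,54),(0,-112,47),(-14,96,60),(14,96,60),(-90,80,26),(-50,90,31),(-50,70,31),(42,80,26),(90,80,40)]:
    u=proj(c,st(*p)); print(p,u.round())
    cv2.circle(o,(int(u[0]),int(u[1])),3,(0,255,0),1)
cv2.imwrite("pics/w2.png",cv2.resize(o[...,::-1],(800,600)))
E
```

```text
[0.53360068 0.05753877 0.20136421] [1.79913886e+02 1.51825087e-01 9.28355465e+01] [-33.952721    19.28662884  28.87974509 106.59971577 -10.80681889
  56.75888533   2.34622853] 1.65
(0, 20, 86) [310.  78.]
(0, -35, 54) [306. 146.]
(0, -112, 47) [304. 223.]
(-14, 96, 60) [290. -29.]
(14, 96, 60) [328. -30.]
(-90, 80, 26) [201.   8.]
(-50, 90, 31) [246.  -8.]
(-50, 70, 31) [247.  19.]
(42, 80, 26) [354.   6.]
(90, 80, 40) [416.   1.]
```

View pics/w2.png

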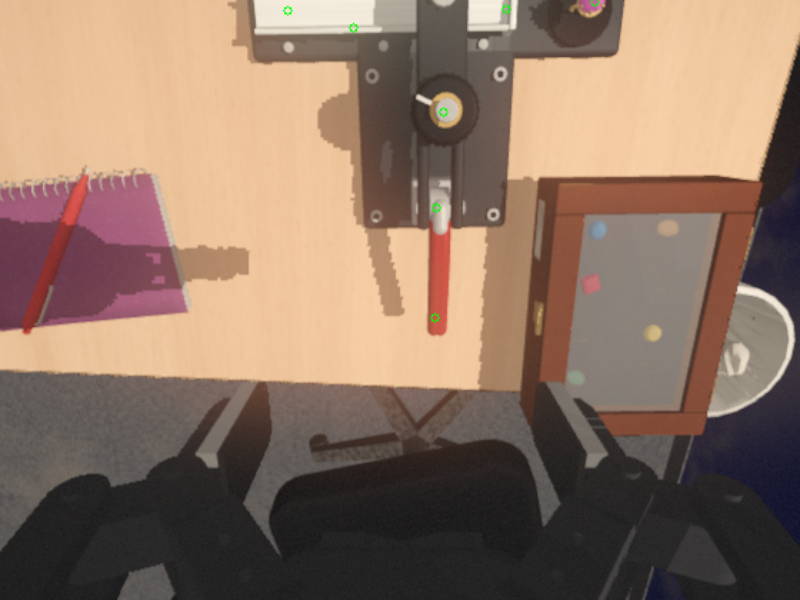

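The stand model projects well: the nut is seen at (446,109) against a predicted (443,112), and the lever end is at (437,333). The nut's white line points left and slightly up. The wooden case is about 60 mm to the right of the lever, so I'll go in with half-closed jaws.

```bash
sed -i 's/ORG=.*/ORG=np.array([.5533,.1342,0])/' h.py; python3 - <<'E'
from h import *
def P(v,tilt):
    f=np.radians(-9)+v; y=-35-77*np.cos(f); z=54-4*v+77*np.sin(f); t=np.radians(tilt)
    return (st(0,y-19*np.sin(t),z-19*np.cos(t)),ori(YAW,-tilt))
g=P(0,0); a=(g[0]+[0,0,.08],g[1])
rel([a,g]); print("arc1")
for lo,hi in ((0,.5),(.5,1.02)):
    s=P(lo,36*lo)
    for k in range(1,6):
        v=lo+(hi-lo)*k/5; rel([P(v,36*v)],s)
E
```

```text
d [-36.4  24.7  98.3] w [ 0.   0.1 -0.4]
d [ 0. -0. 80.] w [0. 0. 0.]
arc1
d [-2.  -0.  -7.3] w [-0.  -3.6  0. ]
d [ -3.3  -0.  -14.7] w [ 0.  -7.2 -0. ]
d [ -3.7  -0.  -22.1] w [  0.  -10.8   0. ]
d [ -3.4  -0.  -29.6] w [  0.  -14.4  -0. ]
d [ -2.3  -0.  -36.9] w [  0. -18.  -0.]
d [-0.5 -0.  -7.6] w [ 0.  -3.7  0. ]
d [ -0.1   0.  -15.2] w [ 0.  -7.5  0. ]
d [  1.1   0.  -22.7] w [  0.  -11.2  -0. ]
d [  3.1   0.  -30. ] w [  0. -15.  -0.]
d [  5.8   0.  -37. ] w [  0.  -18.7  -0. ]
```

>>> {"name": "servo_tool", "arguments": {"motion": [{"grip": 120,"x": -18,"y": 12,"z": 45,"ax": 0,"ay": 0,"az": 0},{"grip": 120,"x": -36,"y": 25,"z": 85,"ax": 0,"ay": 0,"az": 0},{"grip": 120,"x": -36,"y": 25,"z": 98,"ax": 0,"ay": 0,"az": -0.4},{"grip": 120,"x": -36,"y": 25,"z": 98,"ax": 0,"ay": 0,"az": -0.4},{"grip": 120,"x": -36,"y": 25,"z": 98,"ax": 0,"ay": 0,"az": -0.4}]}}

```text
time: 2.2
ee_pos: [0.5582, 0.0301, 0.104]
orientation: [-180.0, -0.1, 93.9]
force: [-1.2, 0.7, 0.2]
grip_width: 0.0453
```

>>> {"name": "servo_tool", "arguments": {"motion": [{"grip": 120,"x": 0,"y": 0,"z": 30,"ax": 0,"ay": 0,"az": 0},{"grip": 120,"x": 0,"y": 0,"z": 55,"ax": 0,"ay": 0,"az": 0},{"grip": 120,"x": 0,"y": 0,"z": 80,"ax": 0,"ay": 0,"az": 0},{"grip": 120,"x": 0,"y": 0,"z": 80,"ax": 0,"ay": 0,"az": 0},{"grip": 160,"x": 0,"y": 0,"z": 80,"ax": 0,"ay": 0,"az": 0}]}}

```text
time: 2.7
ee_pos: [0.559, 0.0293, 0.0248]
orientation: [179.9, -0.0, 93.8]
force: [-0.1, -0.2, 0.2]
grip_width: 0.0328
```

>>> {"name": "servo_tool", "arguments": {"motion": [{"grip": 255,"x": 0,"y": 0,"z": 0,"ax": 0,"ay": 0,"az": 0},{"grip": 255,"x": 0,"y": 0,"z": 0,"ax": 0,"ay": 0,"az": 0},{"grip": 255,"x": 0,"y": 0,"z": 0,"ax": 0,"ay": 0,"az": 0},{"grip": 255,"x": 0,"y": 0,"z": 0,"ax": 0,"ay": 0,"az": 0},{"grip": 255,"x": 0,"y": 0,"z": 0,"ax": 0,"ay": 0,"az": 0}]}}

```text
time: 3.2
ee_pos: [0.5595, 0.0288, 0.0241]
orientation: [179.9, -0.0, 93.7]
force: [3.8, 2.7, 5.5]
grip_width: 0.0126
```

```bash
python3 - <<'E'
from h import *
print(cur()[0])
r=np.hypot(71,11);
def P(v,tilt):
    f=-np.arcsin(11/r)+v; y=-35-r*np.cos(f); z=54-4*v+r*np.sin(f); t=np.radians(tilt)
    return (st(0,y-19*np.sin(t),z-19*np.cos(t)),ori(YAW,-tilt))
for lo,hi in ((0,.5),(.5,1.02)):
    s=P(lo,36*lo)
    for k in range(1,6):
        v=lo+(hi-lo)*k/5; rel([P(v,36*v)],s)
E
```

```text
[0.55950165 0.02883433 0.02407627]
d [-1.9  0.  -6.8] w [-0.  -3.6  0. ]
d [ -3.2  -0.  -13.7] w [ 0.  -7.2 -0. ]
d [ -3.6   0.  -20.6] w [  0.  -10.8   0. ]
d [ -3.4   0.  -27.5] w [  0.  -14.4  -0. ]
d [ -2.5  -0.  -34.3] w [  0. -18.  -0.]
d [-0.5 -0.  -7.1] w [ 0.  -3.7  0. ]
d [ -0.2   0.  -14.2] w [ 0.  -7.5  0. ]
d [  0.9   0.  -21.1] w [  0.  -11.2  -0. ]
d [  2.7  -0.  -27.9] w [  0. -15.  -0.]
d [  5.2   0.  -34.4] w [  0.  -18.7  -0. ]
```

>>> {"name": "servo_tool", "arguments": {"motion": [{"grip": 255,"x": -1.9,"y": 0,"z": -6.8,"ax": 0,"ay": -3.6,"az": 0},{"grip": 255,"x": -3.2,"y": 0,"z": -13.7,"ax": 0,"ay": -7.2,"az": 0},{"grip": 255,"x": -3.6,"y": 0,"z": -20.6,"ax": 0,"ay": -10.8,"az": 0},{"grip": 255,"x": -3.4,"y": 0,"z": -27.5,"ax": 0,"ay": -14.4,"az": 0},{"grip": 255,"x": -2.5,"y": 0,"z": -34.3,"ax": 0,"ay": -18,"az": 0}]}}

```text
time: 3.7
ee_pos: [0.5589, 0.0256, 0.0574]
orientation: [179.9, 18.2, 93.7]
force: [6.5, 0.7, -13.7]
grip_width: 0.0128
```

>>> {"name": "servo_tool", "arguments": {"motion": [{"grip": 255,"x": -0.5,"y": 0,"z": -7.1,"ax": 0,"ay": -3.7,"az": 0},{"grip": 255,"x": -0.2,"y": 0,"z": -14.2,"ax": 0,"ay": -7.5,"az": 0},{"grip": 255,"x": 0.9,"y": 0,"z": -21.1,"ax": 0,"ay": -11.2,"az": 0},{"grip": 255,"x": 2.7,"y": 0,"z": -27.9,"ax": 0,"ay": -15,"az": 0},{"grip": 255,"x": 5.2,"y": 0,"z": -34.4,"ax": 0,"ay": -18.7,"az": 0}]}}

```text
time: 4.2
ee_pos: [0.5579, 0.0405, 0.0888]
orientation: [179.9, 36.9, 93.7]
force: [8.0, -5.9, -11.3]
grip_width: 0.0126
```

>>> {"name": "servo_tool", "arguments": {"motion": [{"grip": 255,"x": 0,"y": 0,"z": 0,"ax": 0,"ay": 0,"az": 0},{"grip": 255,"x": 0,"y": 0,"z": 0,"ax": 0,"ay": 0,"az": 0}]}}

```text
time: 4.4
ee_pos: [0.558, 0.0407, 0.0883]
orientation: [180.0, 36.9, 93.8]
force: [6.4, -3.5, -7.8]
grip_width: 0.013
```

```bash
python3 - <<'E'
from h import *
s=state();print(s["ee_pos"],s["orientation"],s["force"],s["moment"],s["grip_width"],s["joints"])
p,o=cur(); g=p-.019*o.apply([0,0,1])
q=R.from_euler('z',-YAW,degrees=True).apply(g-ORG)*1e3; print("grasp in stand",q, "angle from pin",np.degrees(np.arctan2(q[2]-50,-(q[1]+35))))
E
```

```text
[0.55804361 0.04071881 0.08828461] [179.96658699  36.8533478   93.75969714] [ 6.38899053 -3.49207202 -7.84279779] [ 0.85133767 -1.15204569  0.59636486] 0.012987647861928138 [-61.89767876  46.84599723  49.42568831 107.5948528    2.06966941
  49.20698845 -17.50997279]
grasp in stand [ -0.89139183 -82.20266121 103.48790218] angle from pin 48.5718456140283
```

>>> {"name": "servo_tool", "arguments": {"motion": [{"grip": 120,"x": 0,"y": 0,"z": 0,"ax": 0,"ay": 0,"az": 0},{"grip": 120,"x": 0,"y": 0,"z": 0,"ax": 0,"ay": 0,"az": 0},{"grip": 120,"x": 0,"y": 0,"z": -20,"ax": 0,"ay": 0,"az": 0},{"grip": 120,"x": 0,"y": 0,"z": -50,"ax": 0,"ay": 0,"az": 0},{"grip": 120,"x": 0,"y": 0,"z": -80,"ax": 0,"ay": 0,"az": 0}]}}

```text
time: 4.9
ee_pos: [0.5535, 0.0888, 0.1535]
orientation: [-179.9, 36.7, 93.7]
force: [1.0, -0.2, -0.7]
grip_width: 0.0448
```

>>> {"name": "servo_tool", "arguments": {"motion": [{"grip": 60,"x": 0,"y": 0,"z": -20,"ax": 0,"ay": 7.5,"az": 0},{"grip": 60,"x": 0,"y": 0,"z": -40,"ax": 0,"ay": 15,"az": 0},{"grip": 60,"x": 0,"y": 0,"z": -50,"ax": 0,"ay": 22.5,"az": 0},{"grip": 60,"x": 0,"y": 0,"z": -50,"ax": 0,"ay": 30,"az": 0},{"grip": 60,"x": 0,"y": 0,"z": -50,"ax": 0,"ay": 36.9,"az": 0}]}}

```text
time: 5.4
ee_pos: [0.5526, 0.1187, 0.1945]
orientation: [179.9, -0.5, 93.7]
force: [-0.7, -0.8, -0.3]
grip_width: 0.0653
```

```bash
python3 - <<'E'
from h import *
p,o=cur(); print(p,state()["orientation"],state()["time"])
im,d,W,c=cloud("top"); g=im.astype(int)
m=(g[...,0]>110)&(g[...,1]<60)&(g[...,2]<60); m[230:]=0
P=W[m]; P=P[P[:,2]>.02]; Q=R.from_euler('z',-YAW,degrees=True).apply(P-ORG)*1e3
print("lever pts", len(Q), np.percentile(Q,[5,50,95],axis=0).round(0) if len(Q) else '')
a=np.radians(112.9); pen=np.array([.4685,.408,0]); gp=pen-.025*np.array([np.cos(a),np.sin(a),0])
t=gp+[0,0,.16]; seg((t,ori(22.9)),2)
E
```

```text
[0.55262082 0.118735   0.19445227] [179.85610577  -0.53479836  93.71874308] 5.4
lever pts 69 [[-57. -85.  32.]
 [ -2. -72.  97.]
 [  4. 508. 107.]]
d [137.8 -29.9  19.4] w [ 0.2 -0.4 -9.9]
d [141.   -5.8  18.5] w [ 0.2 -0.4 -9.9]
```

The lever is up: red points sit about 100 mm high at stand y of about -80. Next is the penlight.

>>> {"name": "servo_tool", "arguments": {"motion": [{"grip": 60,"x": 48,"y": -10,"z": 5,"ax": 0.2,"ay": -0.4,"az": -5},{"grip": 60,"x": 95,"y": -20,"z": 10,"ax": 0.2,"ay": -0.4,"az": -9.9},{"grip": 60,"x": 138,"y": -30,"z": 19,"ax": 0.2,"ay": -0.4,"az": -9.9},{"grip": 60,"x": 138,"y": -30,"z": 19,"ax": 0.2,"ay": -0.4,"az": -9.9}]}}

```text
time: 5.85
ee_pos: [0.5096, 0.2617, 0.1725]
orientation: [-179.6, 0.1, 104.2]
force: [-0.5, 0.2, 0.8]
grip_width: 0.0654
```

>>> {"name": "servo_tool", "arguments": {"motion": [{"grip": 60,"x": 48,"y": -2,"z": 5,"ax": 0,"ay": 0,"az": -5},{"grip": 60,"x": 95,"y": -4,"z": 10,"ax": 0,"ay": 0,"az": -9.9},{"grip": 60,"x": 141,"y": -6,"z": 18,"ax": 0,"ay": 0,"az": -9.9},{"grip": 60,"x": 141,"y": -6,"z": 18,"ax": 0,"ay": 0,"az": -9.9},{"grip": 60,"x": 141,"y": -6,"z": 18,"ax": 0,"ay": 0,"az": -9.9}]}}

```text
time: 6.35
ee_pos: [0.4733, 0.3907, 0.1552]
orientation: [-179.7, 0.2, 113.7]
force: [0.6, -0.6, -0.3]
grip_width: 0.0655
```

```bash
python3 - <<'E'
from h import *
p,o=cur(); print(p,state()["orientation"],state()["time"])
im,d,W,c=cloud("wrist"); np.savez("w2.npz",im=im,d=d,W=W,K=c[0],M=c[1],t=c[2])
H=W[...,2]; D=np.hypot(W[...,0]-.4685,W[...,1]-.408)
m=(H>.006)&(H<.025)&(D<.085); P=W[m]; r=cv2.minAreaRect((P[:,:2]*1e3).astype(np.float32)); print(len(P),r,np.percentile(P[:,2],[5,50,95]))
im2=im.copy()
a=np.radians(112.9)
for k in (-66,-25,0,66):
    u=proj(c,[.4685+k/1e3*np.cos(a),.408+k/1e3*np.sin(a),.014]); cv2.circle(im2,(int(u[0]),int(u[1])),3,(0,255,0),1)
cv2.imwrite("pics/w3.png",cv2.resize(im2[...,::-1],(800,600)))
E
```

```text
[0.4733264  0.39066669 0.15515764] [-179.66537317    0.23875472  113.66034399] 6.35
2043 ((432.81036376953125, 392.971435546875), (92.0954360961914, 134.5464324951172), 22.79629898071289) [0.00922883 0.01261086 0.01506621]
```

View pics/w3.png

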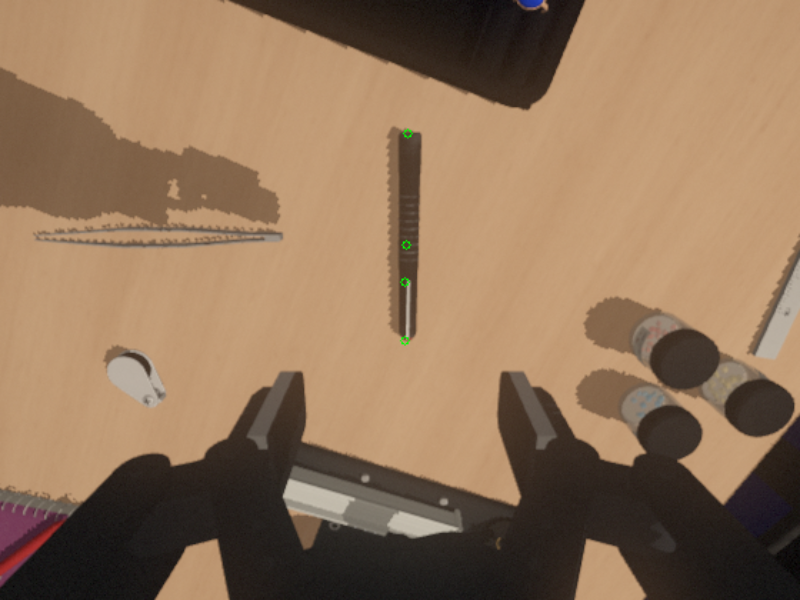

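The picture shows the penlight clearly, with the clip at the tail (405,285-340), nearest the stand, and the ribbed lens end at (410,133). It lies about 1.6 mm to the right of my estimate.

```bash
python3 - <<'E'
from h import *
z=np.load("w2.npz"); c=(z["K"],z["M"],z["t"]); g=z["im"].astype(int)
m=(g.max(-1)<75).astype(np.uint8); m[:,:250]=0;m[:,320:]=0;m[:85]=0;m[245:]=0
ys,xs=np.nonzero(m); P=np.array([ray(c,u,v,.010)[:2]*1e3 for u,v in zip(xs,ys)],np.float32)
r=cv2.minAreaRect(P); print(len(P),r)
vx,vy,x0,y0=cv2.fitLine(P,cv2.DIST_HUBER,0,.1,.1).ravel(); print(np.degrees(np.arctan2(vy,vx)),x0,y0)
a=np.radians(112.9); pen=np.array([r[0][0],r[0][1],0])/1e3; t=pen-.025*np.array([np.cos(a),np.sin(a),0])
rel([(t+[0,0,.05],ori(22.9)),(t+[0,0,.006],ori(22.9))])
E
```

```text
8 ((454.56854248046875, 432.10595703125), (1.7777448892593384, 51.456485748291016), 23.604475021362305)
-66.78903 457.5832 424.09488
d [ 22.8  -0.8 105.5] w [-0.3  0.3  0.6]
d [ 0. -0. 44.] w [0. 0. 0.]
```

```bash
python3 - <<'E'
from h import *
z=np.load("w2.npz"); c=(z["K"],z["M"],z["t"]); g=z["im"].astype(int)
f=lambda u,v:ray(c,u/1.4286,v/1.4286,.014)
A,B=f(410.5,133),f(407,341); print(A,B,np.linalg.norm(A-B)); d=(A-B)[:2]; print(np.degrees(np.arctan2(d[1],d[0])))
pen=(A+B)/2; pen[2]=0; a=np.arctan2(d[1],d[0]); t=pen-.025*np.array([np.cos(a),np.sin(a),0]); print(pen)
J=np.degrees(a)-90
rel([(t+[0,0,.05],ori(J)),(t+[0,0,.006],ori(J))])
E
```

```text
[0.44391305 0.46959266 0.014     ] [0.49589282 0.34719459 0.014     ] 0.13297812886354266
113.00986516447927
[0.46990294 0.40839363 0.        ]
d [ -5.1   3.9 105.6] w [-0.3  0.3  0.5]
d [ 0. -0. 44.] w [0. 0. 0.]
```

>>> {"name": "servo_tool", "arguments": {"motion": [{"grip": 60,"x": -5,"y": 4,"z": 45,"ax": -0.3,"ay": 0.3,"az": 0.5},{"grip": 60,"x": -5,"y": 4,"z": 90,"ax": -0.3,"ay": 0.3,"az": 0.5},{"grip": 60,"x": -5,"y": 4,"z": 106,"ax": -0.3,"ay": 0.3,"az": 0.5},{"grip": 60,"x": -5,"y": 4,"z": 106,"ax": -0.3,"ay": 0.3,"az": 0.5},{"grip": 60,"x": -5,"y": 4,"z": 106,"ax": -0.3,"ay": 0.3,"az": 0.5}]}}

```text
time: 6.9
ee_pos: [0.4811, 0.3865, 0.0515]
orientation: [179.8, -0.2, 112.9]
force: [0.6, 0.1, 0.4]
grip_width: 0.0655
```

```bash
python3 - <<'E'
from h import *
t=np.array([.46990294,.40839363,0]); a=np.radians(113); t=t-.025*np.array([np.cos(a),np.sin(a),0])
print(cur()[0],state()["orientation"],state()["joint_velocities"].max()); rel([(t+[0,0,.006],ori(23))])
E
```

```text
[0.48112605 0.38651193 0.05149244] [ 1.79848368e+02 -1.50441413e-01  1.12948807e+02] 0.3373635088620722
d [-0.6 -1.9 45.5] w [ 0.2 -0.2 -0.1]
```

>>> {"name": "servo_tool", "arguments": {"motion": [{"grip": 90,"x": -0.6,"y": -1.9,"z": 25,"ax": 0.2,"ay": -0.2,"az": 0},{"grip": 120,"x": -0.6,"y": -1.9,"z": 45.5,"ax": 0.2,"ay": -0.2,"az": 0},{"grip": 150,"x": -0.6,"y": -1.9,"z": 45.5,"ax": 0.2,"ay": -0.2,"az": 0},{"grip": 190,"x": -0.6,"y": -1.9,"z": 45.5,"ax": 0.2,"ay": -0.2,"az": 0},{"grip": 200,"x": -0.6,"y": -1.9,"z": 45.5,"ax": 0.2,"ay": -0.2,"az": 0}]}}

```text
time: 7.4
ee_pos: [0.4797, 0.3864, 0.0066]
orientation: [180.0, -0.0, 113.0]
force: [0.8, 0.4, 0.5]
grip_width: 0.0183
```

>>> {"name": "servo_tool", "arguments": {"motion": [{"grip": 255,"x": 0,"y": 0,"z": 0,"ax": 0,"ay": 0,"az": 0},{"grip": 255,"x": 0,"y": 0,"z": 0,"ax": 0,"ay": 0,"az": 0},{"grip": 255,"x": 0,"y": 0,"z": 0,"ax": 0,"ay": 0,"az": 0},{"grip": 255,"x": 0,"y": 0,"z": 0,"ax": 0,"ay": 0,"az": 0}]}}

```text
time: 7.8
ee_pos: [0.4795, 0.3864, 0.0066]
orientation: [180.0, -0.0, 113.0]
force: [-1.0, -1.0, 8.1]
grip_width: 0.0113
```

>>> {"name": "servo_tool", "arguments": {"motion": [{"grip": 255,"x": 0,"y": 0,"z": -20,"ax": 0,"ay": 0,"az": 0},{"grip": 255,"x": 0,"y": 0,"z": -60,"ax": 0,"ay": 0,"az": 0},{"grip": 255,"x": 0,"y": 0,"z": -100,"ax": 0,"ay": 0,"az": 0},{"grip": 255,"x": 0,"y": 0,"z": -100,"ax": 0,"ay": 0,"az": 0}]}}

```text
time: 8.2
ee_pos: [0.482, 0.3877, 0.1109]
orientation: [179.6, -0.1, 113.0]
force: [0.3, 0.4, -0.0]
grip_width: 0.0114
```

```bash
python3 - <<'E'
from h import *
print(cur()[0],state()["orientation"],state()["joints"].round(0))
# carry: grip point 25 behind centre; stage with centre at stand x -112 => grip at -137
seg((st(-137,80,80),ori(YAW-90)),3)
im,d,W,c=cloud("wrist"); cv2.imwrite("pics/w4.png",cv2.resize(im[...,::-1],(800,600)))
E
```

```text
[0.48196236 0.38765747 0.1108898 ] [ 1.79589749e+02 -1.45102222e-01  1.12982049e+02] [-64.  33.  30. 101. -21.  51.  -2.]
d [-46.7 -45.3   9.9] w [ 0.  -0.2 36.5]
d [-64.4  -8.6  10. ] w [ 0.  -0.2 36.5]
d [-56.8  31.4  10.2] w [ 0.  -0.2 36.5]
```

View pics/w4.png

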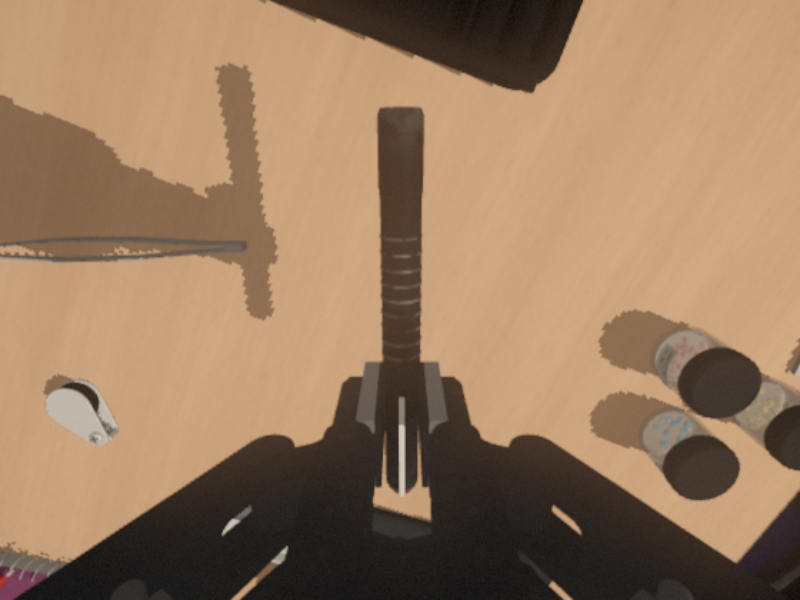

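The penlight is held straight, lens forward (400,108), along tool +x. Next I measure the lens offset in the tool frame and carry it to the stand.

>>> {"name": "servo_tool", "arguments": {"motion": [{"grip": 255,"x": -11,"y": -11,"z": 2,"ax": 0,"ay": 0,"az": 8},{"grip": 255,"x": -22,"y": -22,"z": 5,"ax": 0,"ay": 0,"az": 16},{"grip": 255,"x": -33,"y": -33,"z": 7,"ax": 0,"ay": 0,"az": 24},{"grip": 255,"x": -47,"y": -45,"z": 10,"ax": 0,"ay": -0.2,"az": 32},{"grip": 255,"x": -47,"y": -45,"z": 10,"ax": 0,"ay": -0.2,"az": 36.5}]}}

```text
time: 8.75
ee_pos: [0.4542, 0.322, 0.0939]
orientation: [-179.9, 0.4, 76.1]
force: [0.1, -0.7, -0.4]
grip_width: 0.0112
```

>>> {"name": "servo_tool", "arguments": {"motion": [{"grip": 255,"x": -15,"y": -2,"z": 2,"ax": 0,"ay": 0,"az": 8},{"grip": 255,"x": -30,"y": -4,"z": 5,"ax": 0,"ay": 0,"az": 16},{"grip": 255,"x": -50,"y": -6,"z": 7,"ax": 0,"ay": 0,"az": 24},{"grip": 255,"x": -64,"y": -9,"z": 10,"ax": 0,"ay": -0.2,"az": 32},{"grip": 255,"x": -64,"y": -9,"z": 10,"ax": 0,"ay": -0.2,"az": 36.5}]}}

```text
time: 9.25
ee_pos: [0.4303, 0.2625, 0.0843]
orientation: [179.8, 0.6, 39.6]
force: [0.3, 1.2, -0.9]
grip_width: 0.0118
```

>>> {"name": "servo_tool", "arguments": {"motion": [{"grip": 255,"x": -14,"y": 8,"z": 2,"ax": 0,"ay": 0,"az": 8},{"grip": 255,"x": -28,"y": 16,"z": 5,"ax": 0,"ay": 0,"az": 16},{"grip": 255,"x": -42,"y": 24,"z": 7,"ax": 0,"ay": 0,"az": 24},{"grip": 255,"x": -57,"y": 31,"z": 10,"ax": 0,"ay": -0.2,"az": 32},{"grip": 255,"x": -57,"y": 31,"z": 10,"ax": 0,"ay": -0.2,"az": 36.5}]}}

```text
time: 9.75
ee_pos: [0.4064, 0.2022, 0.075]
orientation: [179.4, 0.5, 3.1]
force: [-0.5, 1.2, -0.1]
grip_width: 0.0116
```

>>> {"name": "servo_tool", "arguments": {"motion": [{"grip": 255,"x": 0,"y": 0,"z": 0,"ax": 0,"ay": 0,"az": 0},{"grip": 255,"x": 0,"y": 0,"z": 0,"ax": 0,"ay": 0,"az": 0}]}}

```text
time: 9.95
ee_pos: [0.408, 0.2044, 0.0754]
orientation: [179.5, 0.4, 3.7]
force: [-0.1, -0.3, 0.0]
grip_width: 0.011
```

```bash
python3 - <<'E'
from h import *
p,o=cur(); print(p,state()["orientation"],state()["joints"].round(0),state()["force"])
rel([(st(-137,80,80),ori(YAW-90))])
im,d,W,c=cloud("wrist"); np.savez("w5.npz",im=im,d=d,W=W,K=c[0],M=c[1],t=c[2])
S=R.from_euler('z',-YAW,degrees=True).apply((W-ORG).reshape(-1,3)).reshape(W.shape)*1e3
for v in range(80,280,15):
    row=S[v,270:292]; k=np.nanargmax(row[:,2]); print(v,270+k,row[k].round(1))
i2=im.copy()
for q in [(0,20,86),(-14,96,60),(-14,60,60),(-50,90,31),(-50,70,31),(-100,90,31),(-100,70,31),(42,80,26)]:
    u=proj(c,st(*q)); cv2.circle(i2,(int(u[0]),int(u[1])),3,(0,255,0),1)
cv2.imwrite("pics/w5.png",cv2.resize(i2[...,::-1],(800,600)))
E
```

```text
[0.40802422 0.20443495 0.0753627 ] [179.4745828    0.40475057   3.6776993 ] [-76.  34.  61. 126. -43.  46. -73.] [-0.07928511 -0.27179542  0.02775026]
d [ 3.8 -1.2 -4.7] w [0.5 0.4 0.3]
80 279 [-52.9  80.8  83.2]
95 280 [-58.4  80.4  82.7]
110 277 [-64.1  81.6  83.8]
125 286 [-70.   77.9  82.7]
140 283 [-76.1  79.1  82.8]
155 280 [-82.3  80.3  83.2]
170 283 [-88.8  79.   82.7]
185 281 [-95.4  79.8  83. ]
200 282 [-102.2   79.3   83.2]
215 285 [-109.3   78.    83.1]
230 281 [-116.5   79.7   83.3]
245 285 [-124.1   77.8   83.3]
260 278 [-131.8   81.    83.5]
275 277 [-140.3   81.5   82.8]
```

View pics/w5.png

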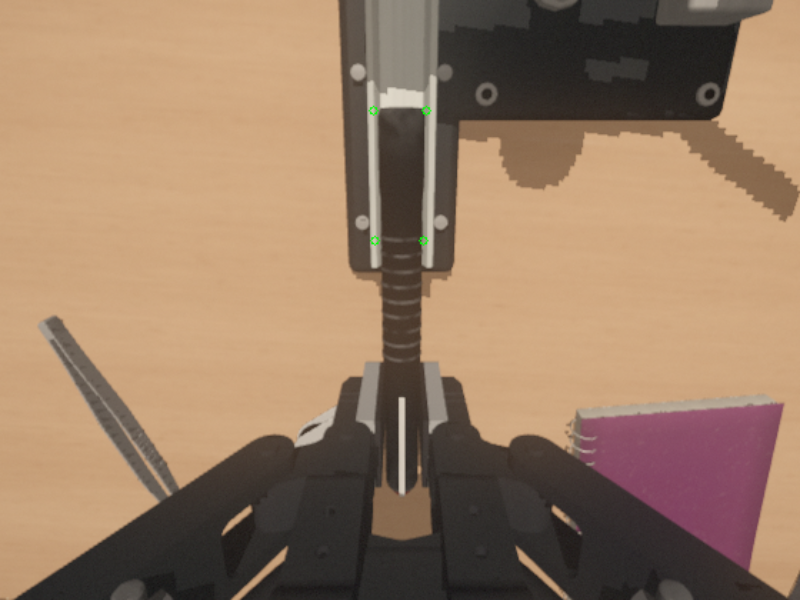

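The penlight is level (top at about 83 mm all along) and centred over the groove. The wall strips at px 373 and 433 straddle the rod at 402, and the lens is at stand x of about -51. I'll lower it to about 1 mm above the floor.

>>> {"name": "servo_tool", "arguments": {"motion": [{"grip": 255,"x": 0,"y": 0,"z": 14,"ax": 0.5,"ay": 0.4,"az": 0.2},{"grip": 255,"x": 0,"y": 0,"z": 28,"ax": 0.5,"ay": 0.4,"az": 0.2},{"grip": 255,"x": 0,"y": 0,"z": 38,"ax": 0.5,"ay": 0.4,"az": 0.2},{"grip": 255,"x": 0,"y": 0,"z": 41.5,"ax": 0.5,"ay": 0.4,"az": 0.2},{"grip": 255,"x": 0,"y": 0,"z": 41.5,"ax": 0.5,"ay": 0.4,"az": 0.2}]}}

```text
time: 10.5
ee_pos: [0.4078, 0.2038, 0.0338]
orientation: [180.0, 0.0, 3.3]
force: [0.1, -0.2, -0.1]
grip_width: 0.0111
```

```bash
python3 - <<'E'
from h import *
p,o=cur(); print(p,state()["orientation"],state()["force"])
rel([(st(-49,79,33.4),ori(YAW-90))])
E
```

```text
[0.40778001 0.20383709 0.03382433] [1.79977400e+02 2.62251058e-02 3.34237573e+00] [ 0.12708664 -0.24059661 -0.05548049]
d [92.1 -0.9  0.4] w [ 0.   0.  -0.1]
```

>>> {"name": "servo_tool", "arguments": {"motion": [{"grip": 255,"x": 20,"y": 0,"z": 0,"ax": 0,"ay": 0,"az": 0},{"grip": 255,"x": 40,"y": -0.5,"z": 0,"ax": 0,"ay": 0,"az": 0},{"grip": 255,"x": 60,"y": -0.5,"z": 0,"ax": 0,"ay": 0,"az": 0},{"grip": 255,"x": 80,"y": -0.5,"z": 0,"ax": 0,"ay": 0,"az": 0},{"grip": 255,"x": 80,"y": -0.5,"z": 0,"ax": 0,"ay": 0,"az": 0}]}}

```text
time: 11.0
ee_pos: [0.4909, 0.2091, 0.0349]
orientation: [180.0, -0.2, 3.3]
force: [-0.2, -0.9, -0.6]
grip_width: 0.0113
```

>>> {"name": "servo_tool", "arguments": {"motion": [{"grip": 255,"x": 3,"y": 0,"z": 0,"ax": 0,"ay": 0,"az": 0},{"grip": 255,"x": 6,"y": 0,"z": 0,"ax": 0,"ay": 0,"az": 0},{"grip": 255,"x": 6,"y": 0,"z": 0,"ax": 0,"ay": 0,"az": 0}]}}

```text
time: 11.3
ee_pos: [0.4935, 0.2095, 0.0342]
orientation: [-180.0, -0.0, 3.3]
force: [-0.1, -0.0, -0.4]
grip_width: 0.0114
```

```bash
python3 - <<'E'
from h import *
p,o=cur(); print(p,state()["orientation"],state()["force"],state()["joints"].round(0))
rel([(st(-49,79,33.4),ori(YAW-90))])
E
```

```text
[0.49346741 0.20953726 0.03418149] [-1.79994747e+02 -1.37033598e-05  3.33315188e+00] [-0.05117287 -0.02532513 -0.42584139] [-64.  42.  54. 117. -48.  46. -68.]
d [ 6.3 -0.3  0.8] w [-0.  -0.  -0.1]
```

>>> {"name": "servo_tool", "arguments": {"motion": [{"grip": 255,"x": 1.5,"y": 0,"z": 0.5,"ax": 0,"ay": 0,"az": 0},{"grip": 255,"x": 3,"y": 0,"z": 0.8,"ax": 0,"ay": 0,"az": 0},{"grip": 255,"x": 4.5,"y": 0,"z": 0.8,"ax": 0,"ay": 0,"az": 0},{"grip": 255,"x": 4.5,"y": 0,"z": 0.8,"ax": 0,"ay": 0,"az": 0}]}}

```text
time: 11.7
ee_pos: [0.4983, 0.2097, 0.0333]
orientation: [180.0, -0.0, 3.3]
force: [-0.2, -0.4, -0.3]
grip_width: 0.0117
```

>>> {"name": "servo_tool", "arguments": {"motion": [{"grip": 255,"x": 1,"y": 0,"z": 0,"ax": 0,"ay": 0,"az": 0},{"grip": 255,"x": 1,"y": 0,"z": 0,"ax": 0,"ay": 0,"az": 0}]}}

```text
time: 11.9
ee_pos: [0.4992, 0.2097, 0.0332]
orientation: [180.0, -0.0, 3.3]
force: [-0.8, -0.0, -0.4]
grip_width: 0.0111
```

>>> {"name": "servo_tool", "arguments": {"motion": [{"grip": 255,"x": 1,"y": 0,"z": 0,"ax": 0,"ay": 0,"az": 0},{"grip": 255,"x": 1,"y": 0,"z": 0,"ax": 0,"ay": 0,"az": 0}]}}

```text
time: 12.1
ee_pos: [0.5, 0.2097, 0.0332]
orientation: [180.0, 0.0, 3.3]
force: [-1.2, -0.8, 0.3]
grip_width: 0.0114
```

>>> {"name": "servo_tool", "arguments": {"motion": [{"grip": 255,"x": 1,"y": 0,"z": 0.3,"ax": 0,"ay": 0,"az": 0},{"grip": 255,"x": 1,"y": 0,"z": 0.3,"ax": 0,"ay": 0,"az": 0}]}}

```text
time: 12.3
ee_pos: [0.5001, 0.2097, 0.0327]
orientation: [-180.0, 0.1, 3.3]
force: [-5.5, -0.1, 2.2]
grip_width: 0.0112
```

>>> {"name": "servo_tool", "arguments": {"motion": [{"grip": 255,"x": 1,"y": 0,"z": 0.3,"ax": 0,"ay": 0,"az": 0},{"grip": 255,"x": 1,"y": 0,"z": 0.3,"ax": 0,"ay": 0,"az": 0}]}}

```text
time: 12.5
ee_pos: [0.5001, 0.2097, 0.0326]
orientation: [-180.0, 0.2, 3.3]
force: [-10.2, -0.7, 10.4]
grip_width: 0.0111
```

```bash
python3 - <<'E'
from h import *
p,o=cur(); print(p,state()["force"])
rel([(st(-49,79,33.4),ori(YAW-90))])
im,d,W,c=cloud("scene"); np.savez("s1.npz",im=im,d=d,W=W,K=c[0],M=c[1],t=c[2])
a=cv2.resize(im[215:300,265:410,::-1],None,fx=5.5,fy=5.5,interpolation=cv2.INTER_CUBIC); cv2.imwrite("pics/s1.png",a); print(a.shape)
E
```

```text
[0.50012324 0.20971853 0.03256735] [-10.15768291  -0.71344355  10.40251225]
d [-0.4 -0.5 -0.8] w [-0.   0.2 -0.1]
(468, 798, 3)
```

View pics/s1.png

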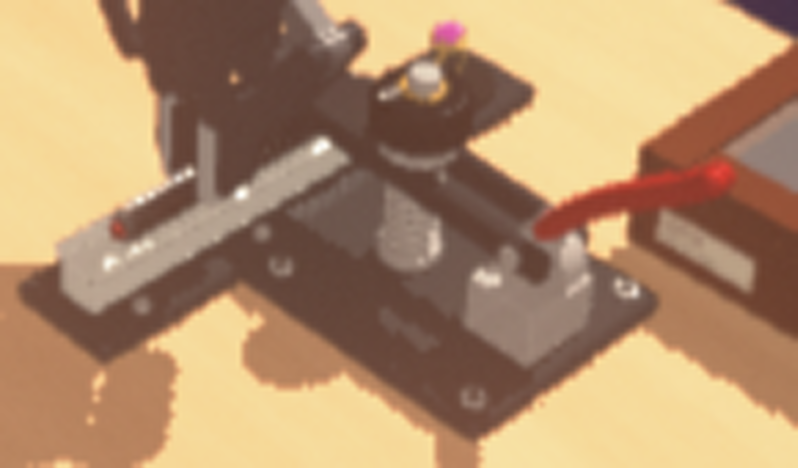

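The penlight is home: a 10 N push against the lip at the expected x. Its tail shows behind the fingers at (120,228), and the lever is up. I'll release and go to the nut.

>>> {"name": "servo_tool", "arguments": {"motion": [{"grip": 255,"x": -1.3,"y": 0,"z": -0.5,"ax": 0,"ay": 0,"az": 0},{"grip": 120,"x": -1.3,"y": 0,"z": -0.5,"ax": 0,"ay": 0,"az": 0},{"grip": 120,"x": -1.3,"y": 0,"z": -0.5,"ax": 0,"ay": 0,"az": 0},{"grip": 120,"x": -1.3,"y": 0,"z": -5,"ax": 0,"ay": 0,"az": 0},{"grip": 120,"x": -1.3,"y": 0,"z": -30,"ax": 0,"ay": 0,"az": 0}]}}

```text
time: 13.05
ee_pos: [0.4999, 0.2095, 0.0616]
orientation: [179.9, 0.1, 3.3]
force: [-0.8, -0.6, -0.1]
grip_width: 0.0454
```

>>> {"name": "servo_tool", "arguments": {"motion": [{"grip": 100,"x": 0,"y": 0,"z": -45,"ax": 0,"ay": 0,"az": -8},{"grip": 80,"x": 0,"y": 0,"z": -90,"ax": 0,"ay": 0,"az": -16},{"grip": 60,"x": 0,"y": 0,"z": -110,"ax": 0,"ay": 0,"az": -24},{"grip": 60,"x": 0,"y": 0,"z": -110,"ax": 0,"ay": 0,"az": -32},{"grip": 60,"x": 0,"y": 0,"z": -110,"ax": 0,"ay": 0,"az": -40}]}}

```text
time: 13.55
ee_pos: [0.5016, 0.21, 0.174]
orientation: [180.0, -0.1, 43.6]
force: [-0.3, -0.2, 0.1]
grip_width: 0.0654
```

```bash
python3 - <<'E'
from h import *
p,o=cur(); print(p,state()["orientation"],state()["joints"].round(0))
im,d,W,c=cloud("top"); np.savez("t2.npz",im=im,d=d,W=W,K=c[0],M=c[1],t=c[2])
S=R.from_euler('z',-YAW,degrees=True).apply((W-ORG).reshape(-1,3)).reshape(W.shape)*1e3
m=(abs(S[...,1]-80)<6)&(S[...,0]<-15)&(S[...,0]>-115)
for x0 in range(-110,-15,10):
    k=m&(abs(S[...,0]-x0)<5); print(x0,k.sum(),np.nanmedian(S[k][:,2]).round(1) if k.any() else '', end=' | ')
print(); seg((st(0,20,150),ori(53)),2)
E
```

```text
[0.50164512 0.20999678 0.17401922] [ 1.79955775e+02 -1.46271906e-01  4.36425428e+01] [-67.  28.  55. 109. -27.  57. -46.]
-110 120 635.5 | -100 110 629.0 | -90 108 622.4 | -80 99 615.9 | -70 94 609.4 | -60 67 603.3 | -50 61 585.3 | -40 99 584.5 | -30 86 581.8 | -20 67 576.1 | 
d [-1.2 37.5 11.9] w [  0.1  -0.  -49.5]
d [-29.3  23.5  11.9] w [  0.1  -0.  -49.5]
```

>>> {"name": "servo_tool", "arguments": {"motion": [{"grip": 60,"x": 0,"y": 9,"z": 3,"ax": 0,"ay": 0,"az": -8.3},{"grip": 60,"x": -0.5,"y": 18,"z": 6,"ax": 0,"ay": 0,"az": -16.5},{"grip": 60,"x": -1,"y": 27,"z": 9,"ax": 0,"ay": 0,"az": -25},{"grip": 60,"x": -1.2,"y": 37.5,"z": 12,"ax": 0,"ay": 0,"az": -33.3},{"grip": 60,"x": -1.2,"y": 37.5,"z": 12,"ax": 0,"ay": 0,"az": -41.5}]}}

```text
time: 14.1
ee_pos: [0.5266, 0.18, 0.1606]
orientation: [180.0, 0.1, 84.8]
force: [-0.8, 0.0, -0.5]
grip_width: 0.0654
```

```bash
python3 - <<'E'
from h import *
seg((st(0,20,150),ori(53)),1)
E
```

```text
d [-23.4  27.7  10.7] w [  0.    0.1 -58.2]
```

>>> {"name": "servo_tool", "arguments": {"motion": [{"grip": 60,"x": -12,"y": 14,"z": 5,"ax": 0,"ay": 0,"az": -8.3},{"grip": 60,"x": -23.4,"y": 27.7,"z": 10,"ax": 0,"ay": 0,"az": -16.6},{"grip": 60,"x": -23.4,"y": 27.7,"z": 10.7,"ax": 0,"ay": 0,"az": -25},{"grip": 60,"x": -23.4,"y": 27.7,"z": 10.7,"ax": 0,"ay": 0,"az": -33.3},{"grip": 60,"x": -23.4,"y": 27.7,"z": 10.7,"ax": 0,"ay": 0,"az": -41.5}]}}

```text
time: 14.6
ee_pos: [0.5514, 0.1553, 0.1499]
orientation: [-180.0, 0.0, 126.4]
force: [-0.5, 0.3, -0.4]
grip_width: 0.0651
```

>>> {"name": "servo_tool", "arguments": {"motion": [{"grip": 60,"x": 0,"y": 0,"z": 0,"ax": 0,"ay": 0,"az": -8.3},{"grip": 60,"x": 0,"y": 0,"z": 0,"ax": 0,"ay": 0,"az": -16.5},{"grip": 60,"x": 0,"y": 0,"z": 0,"ax": 0,"ay": 0,"az": -16.5},{"grip": 60,"x": 0,"y": 0,"z": 0,"ax": 0,"ay": 0,"az": -16.5}]}}

```text
time: 15.0
ee_pos: [0.5513, 0.1555, 0.1499]
orientation: [-180.0, 0.0, 142.5]
force: [-0.2, 0.2, 0.8]
grip_width: 0.0651
```

```bash
python3 - <<'E'
from h import *
print(cur()[0],state()["orientation"],state()["joints"].round(0))
rel([(st(0,20,62),ori(53))])
im,d,W,c=cloud("wrist"); np.savez("w6.npz",im=im,d=d,W=W,K=c[0],M=c[1],t=c[2]); i2=im.copy()
for q in [(0,20,86),(-24,80,40),(-90,80,40),(0,80,60)]:
    u=proj(c,st(*q)); cv2.circle(i2,(int(u[0]),int(u[1])),3,(0,255,0),1)
cv2.imwrite("pics/w6.png",cv2.resize(i2[...,::-1],(800,600)))
E
```

```text
[0.55128449 0.15553661 0.14994075] [-1.79993311e+02  4.51194788e-03  1.42453794e+02] [-39.  26.  25. 105. -13.  52.  44.]
d [-1.5 -0.6 87.9] w [-0.   0.  -0.5]
```

View pics/w6.png

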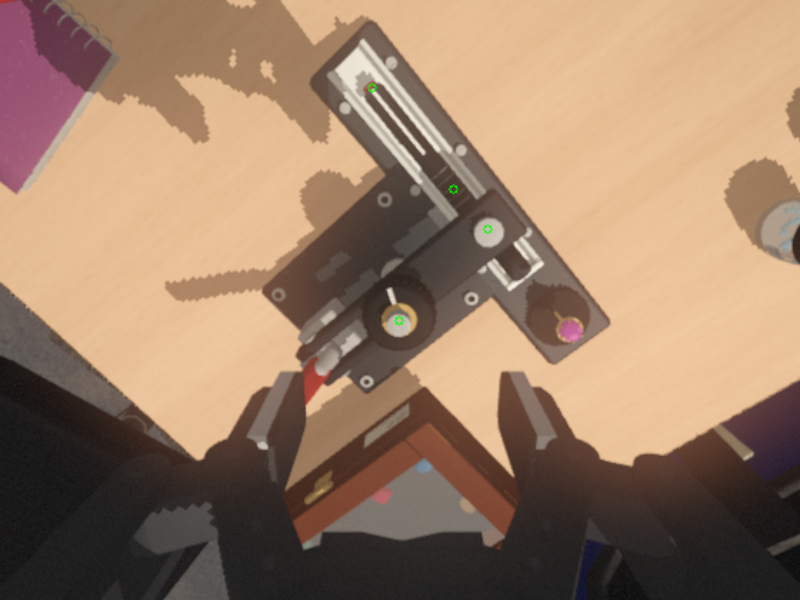

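The picture shows the penlight home in the groove, its tail at the predicted (372,88), with the lens past the strap at (515,262). The nut centre is at the predicted (399,320) and its white line points up. I'll descend onto the nut.

>>> {"name": "servo_tool", "arguments": {"motion": [{"grip": 70,"x": -1.5,"y": -0.6,"z": 30,"ax": 0,"ay": 0,"az": 0},{"grip": 80,"x": -1.5,"y": -0.6,"z": 60,"ax": 0,"ay": 0,"az": 0},{"grip": 90,"x": -1.5,"y": -0.6,"z": 80,"ax": 0,"ay": 0,"az": 0},{"grip": 90,"x": -1.5,"y": -0.6,"z": 87,"ax": 0,"ay": 0,"az": 0},{"grip": 90,"x": -1.5,"y": -0.6,"z": 87,"ax": 0,"ay": 0,"az": 0}]}}

```text
time: 15.55
ee_pos: [0.5515, 0.1543, 0.0623]
orientation: [-179.9, -0.0, 142.7]
force: [-0.1, -0.4, 0.1]
grip_width: 0.0552
```

>>> {"name": "servo_tool", "arguments": {"motion": [{"grip": 255,"x": 0,"y": 0,"z": 0,"ax": 0,"ay": 0,"az": 0},{"grip": 255,"x": 0,"y": 0,"z": 0,"ax": 0,"ay": 0,"az": 0},{"grip": 255,"x": 0,"y": 0,"z": 0,"ax": 0,"ay": 0,"az": 0},{"grip": 255,"x": 0,"y": 0,"z": 0,"ax": 0,"ay": 0,"az": 0}]}}

```text
time: 15.95
ee_pos: [0.552, 0.1536, 0.0645]
orientation: [180.0, 0.0, 142.7]
force: [-4.5, -3.8, 6.4]
grip_width: 0.0342
```

>>> {"name": "servo_tool", "arguments": {"motion": [{"grip": 255,"x": 0,"y": 0,"z": 0,"ax": 0,"ay": 0,"az": 8},{"grip": 255,"x": 0,"y": 0,"z": 0,"ax": 0,"ay": 0,"az": 16},{"grip": 255,"x": 0,"y": 0,"z": 0,"ax": 0,"ay": 0,"az": 24},{"grip": 255,"x": 0,"y": 0,"z": 0,"ax": 0,"ay": 0,"az": 32},{"grip": 255,"x": 0,"y": 0,"z": 0,"ax": 0,"ay": 0,"az": 37}]}}

```text
time: 16.45
ee_pos: [0.5521, 0.154, 0.0639]
orientation: [180.0, 0.0, 105.5]
force: [-1.3, -2.5, -2.6]
grip_width: 0.034
```

```bash
python3 - <<'E'
from h import *
s=state(); print(s["ee_pos"],s["orientation"],s["force"],s["moment"],s["joints"].round(0))
E
```

```text
[0.55208519 0.15398023 0.06389995] [1.79966627e+02 2.37436047e-02 1.05461722e+02] [-1.2617393  -2.47720429 -2.57288364] [-0.65293175  0.16829811  0.13534351] [-43.  34.  32. 109. -26.  44.  19.]
```

>>> {"name": "servo_tool", "arguments": {"motion": [{"grip": 255,"x": 0,"y": 0,"z": 0.2,"ax": 0,"ay": 0,"az": 8},{"grip": 255,"x": 0,"y": 0,"z": 0.4,"ax": 0,"ay": 0,"az": 16},{"grip": 255,"x": 0,"y": 0,"z": 0.6,"ax": 0,"ay": 0,"az": 24},{"grip": 255,"x": 0,"y": 0,"z": 0.8,"ax": 0,"ay": 0,"az": 32},{"grip": 255,"x": 0,"y": 0,"z": 0.8,"ax": 0,"ay": 0,"az": 38}]}}

```text
time: 16.95
ee_pos: [0.5525, 0.1542, 0.0632]
orientation: [179.9, -0.0, 67.5]
force: [0.2, -1.9, -3.9]
grip_width: 0.0342
```

>>> {"name": "servo_tool", "arguments": {"motion": [{"grip": 255,"x": 0,"y": 0,"z": 0.2,"ax": 0,"ay": 0,"az": 8},{"grip": 255,"x": 0,"y": 0,"z": 0.4,"ax": 0,"ay": 0,"az": 16},{"grip": 255,"x": 0,"y": 0,"z": 0.6,"ax": 0,"ay": 0,"az": 24},{"grip": 255,"x": 0,"y": 0,"z": 0.8,"ax": 0,"ay": 0,"az": 32},{"grip": 255,"x": 0,"y": 0,"z": 0.8,"ax": 0,"ay": 0,"az": 37}]}}

```text
time: 17.45
ee_pos: [0.5527, 0.154, 0.0624]
orientation: [179.9, -0.1, 30.5]
force: [-1.4, -2.2, -0.7]
grip_width: 0.0344
```

>>> {"name": "servo_tool", "arguments": {"motion": [{"grip": 255,"x": 0,"y": 0,"z": 0,"ax": 0,"ay": 0,"az": 0},{"grip": 255,"x": 0,"y": 0,"z": 0,"ax": 0,"ay": 0,"az": 0}]}}

```text
time: 17.65
ee_pos: [0.5527, 0.154, 0.0623]
orientation: [179.9, -0.1, 30.9]
force: [-2.0, -3.0, 5.2]
grip_width: 0.0339
```

```bash
python3 - <<'E'
from h import *
s=state(); print(s["ee_pos"],s["orientation"],s["force"],s["moment"],s["joints"].round(0))
E
```

```text
[0.55266315 0.15398775 0.06230717] [ 1.79928410e+02 -6.93616625e-02  3.09445539e+01] [-2.02841142 -3.03390633  5.18414809] [-2.02767951 -0.22295982 -0.1059873 ] [-55.  41.  53. 110. -43.  50. -39.]
```

>>> {"name": "servo_tool", "arguments": {"motion": [{"grip": 90,"x": 0,"y": 0,"z": 0,"ax": 0,"ay": 0,"az": 0},{"grip": 90,"x": 0,"y": 0,"z": 0,"ax": 0,"ay": 0,"az": 0},{"grip": 90,"x": 0,"y": 0,"z": -20,"ax": 0,"ay": 0,"az": 0},{"grip": 90,"x": 0,"y": 0,"z": -60,"ax": 0,"ay": 0,"az": 0},{"grip": 90,"x": 0,"y": 0,"z": -95,"ax": 0,"ay": 0,"az": 0}]}}

```text
time: 18.15
ee_pos: [0.5517, 0.1548, 0.1576]
orientation: [-180.0, 0.0, 30.9]
force: [-0.0, 1.2, -0.1]
grip_width: 0.0548
```

```bash
python3 - <<'E'
from h import *
print(cur()[0],state()["orientation"])
seg((st(0,-95,170),ori(YAW)),2)
for f,new in (("w6.npz",0),("w7.npz",1)):
    if new:
        im,d,W,c=cloud("wrist"); np.savez(f,im=im,d=d,W=W,K=c[0],M=c[1],t=c[2])
    z=np.load(f); im,W=z["im"],z["W"]; c=(z["K"],z["M"],z["t"])
    S=R.from_euler('z',-YAW,degrees=True).apply((W-ORG).reshape(-1,3)).reshape(W.shape)*1e3
    g=im.astype(int); r=np.hypot(S[...,0],S[...,1]-20)
    m=(r>9)&(r<17)&(g.min(-1)>130)&(S[...,2]>70); q=S[m]; print(f,m.sum(),"line angle",np.degrees(np.arctan2(np.median(q[:,1])-20,np.median(q[:,0]))) if m.any() else '')
    for nm,x,y,h in (("foot end strap",0,80,6),("strap mid",0,52,5),("pen",-50,80,3)):
        k=(abs(S[...,0]-x)<h)&(abs(S[...,1]-y)<h)&(S[...,2]>20)&(S[...,2]<75); print(nm,k.sum(),np.nanmedian(S[k][:,2]).round(2) if k.any() else '')
cv2.imwrite("pics/w7.png",cv2.resize(im[...,::-1],(800,600)))
E
```

```text
[0.55173387 0.15475095 0.15756892] [-1.79964929e+02  2.52562535e-02  3.08625272e+01]
d [-26.5  51.4  -6.2] w [ -0.    0.  -31.3]
d [-49.3  30.1  -6.2] w [ -0.    0.  -31.3]
w6.npz 38 line angle 155.6930502753074
foot end strap 269 67.45
strap mid 176 61.82
pen 65 39.15
w7.npz 47 line angle 46.17289698803865
foot end strap 253 62.32
strap mid 160 58.02
pen 50 39.02
```

View pics/w7.png

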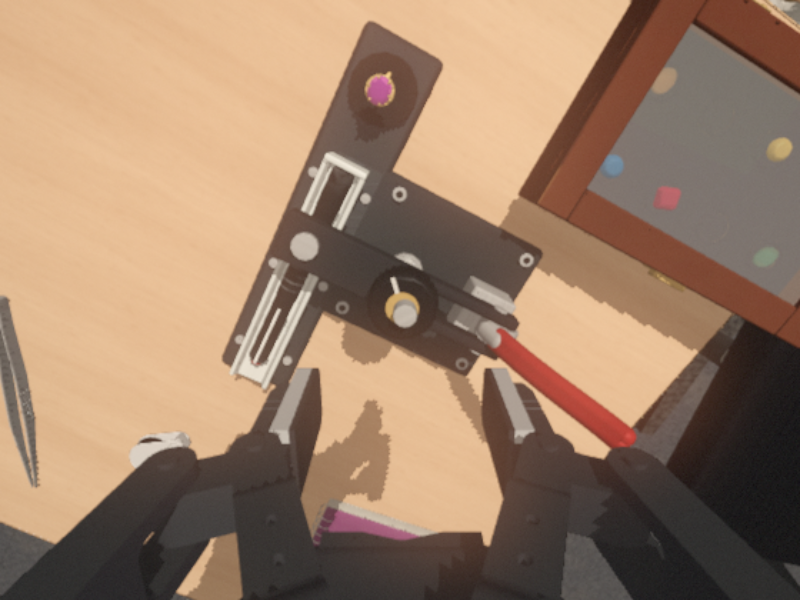

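The nut has turned 109.5° (1.91 rad) by its white line, so it should read about 2.0–2.7. The foot end dropped about 5 mm, the penlight is still in place, and the lever is still up. I'll go above the lever with shut fingers and push it down along its arc.

>>> {"name": "servo_tool", "arguments": {"motion": [{"grip": 150,"x": -6,"y": 13,"z": -6,"ax": 0,"ay": 0,"az": -8},{"grip": 200,"x": -13,"y": 26,"z": -6,"ax": 0,"ay": 0,"az": -16},{"grip": 255,"x": -20,"y": 39,"z": -6,"ax": 0,"ay": 0,"az": -24},{"grip": 255,"x": -26.5,"y": 51.4,"z": -6,"ax": 0,"ay": 0,"az": -31.3},{"grip": 255,"x": -26.5,"y": 51.4,"z": -6,"ax": 0,"ay": 0,"az": -31.3}]}}

```text
time: 18.7
ee_pos: [0.5557, 0.0949, 0.163]
orientation: [180.0, -0.1, 62.1]
force: [-0.4, 0.6, 0.2]
grip_width: 0.0003
```

>>> {"name": "servo_tool", "arguments": {"motion": [{"grip": 255,"x": 0,"y": 5,"z": -6,"ax": 0,"ay": 0,"az": -8},{"grip": 255,"x": 0,"y": 5,"z": -6,"ax": 0,"ay": 0,"az": -16},{"grip": 255,"x": 0,"y": 5,"z": -6,"ax": 0,"ay": 0,"az": -24},{"grip": 255,"x": 0,"y": 5,"z": -6,"ax": 0,"ay": 0,"az": -31.3},{"grip": 255,"x": 0,"y": 5,"z": -6,"ax": 0,"ay": 0,"az": -31.3}]}}

```text
time: 19.2
ee_pos: [0.5599, 0.0956, 0.1684]
orientation: [-180.0, -0.1, 93.4]
force: [0.0, -0.5, -0.1]
grip_width: -0.0001
```

```bash
python3 - <<'E'
from h import *
s=state(); print(s["ee_pos"],s["orientation"],s["grip_width"],s["joints"].round(0))
def C(v,off=0):
    f=v-.155; y=-35-72*np.cos(f)+(5+off)*np.sin(v)+11*np.sin(v); z=54-4*v+72*np.sin(f)+(5+off)*np.cos(v)
    return (st(0.5,y,z),ori(YAW))
a=C(1.0,15); print("stage"); rel([(a[0]+[0,0,.02],a[1]),a])
vs=[.9,.8,.7,.6,.5,.4,.3,.2,.1,0]
for i in (0,5):
    st0=a if i==0 else C(vs[4])
    for v in vs[i:i+5]: rel([C(v)],st0)
print(C(0)[0])
E
```

```text
[0.55991194 0.09560189 0.16837441] [-1.79994217e+02 -6.74835178e-02  9.33996289e+01] -9.271038857693236e-05 [-45.  27.  43. 105. -22.  56.  10.]
stage
d [-17.8  -3.8  33.7] w [-0.  -0.1 -0. ]
d [ 0. -0. 20.] w [0. 0. 0.]
d [-18.7  -0.   12.3] w [0. 0. 0.]
d [-24.4  -0.   17.1] w [0. 0. 0.]
d [-29.6  -0.   22.3] w [0. 0. 0.]
d [-34.3   0.   27.9] w [0. 0. 0.]
d [-38.4   0.   33.9] w [0. 0. 0.]
d [-3.5 -0.   6.3] w [0. 0. 0.]
d [-6.4 -0.  12.8] w [0. 0. 0.]
d [-8.7  0.  19.4] w [0. 0. 0.]
d [-10.2  -0.   26.1] w [0. 0. 0.]
d [-11.1  -0.   32.9] w [0. 0. 0.]
[0.56009371 0.02827964 0.04788463]
```

>>> {"name": "servo_tool", "arguments": {"motion": [{"grip": 255,"x": -9,"y": -2,"z": 20,"ax": 0,"ay": 0,"az": 0},{"grip": 255,"x": -18,"y": -4,"z": 34,"ax": 0,"ay": 0,"az": 0},{"grip": 255,"x": -18,"y": -4,"z": 54,"ax": 0,"ay": 0,"az": 0},{"grip": 255,"x": -18,"y": -4,"z": 54,"ax": 0,"ay": 0,"az": 0}]}}

```text
time: 19.6
ee_pos: [0.5554, 0.0767, 0.1123]
orientation: [-179.8, 0.0, 93.1]
force: [0.1, 1.1, 0.3]
grip_width: 0.0002
```

>>> {"name": "servo_tool", "arguments": {"motion": [{"grip": 255,"x": -18.7,"y": 0,"z": 12.3,"ax": 0,"ay": 0,"az": 0},{"grip": 255,"x": -24.4,"y": 0,"z": 17.1,"ax": 0,"ay": 0,"az": 0},{"grip": 255,"x": -29.6,"y": 0,"z": 22.3,"ax": 0,"ay": 0,"az": 0},{"grip": 255,"x": -34.3,"y": 0,"z": 27.9,"ax": 0,"ay": 0,"az": 0},{"grip": 255,"x": -38.4,"y": 0,"z": 33.9,"ax": 0,"ay": 0,"az": 0}]}}

```text
time: 20.1
ee_pos: [0.5597, 0.0383, 0.0805]
orientation: [180.0, -0.0, 93.4]
force: [-0.0, 2.7, 2.5]
grip_width: -0.0
```

>>> {"name": "servo_tool", "arguments": {"motion": [{"grip": 255,"x": -3.5,"y": 0,"z": 6.3,"ax": 0,"ay": 0,"az": 0},{"grip": 255,"x": -6.4,"y": 0,"z": 12.8,"ax": 0,"ay": 0,"az": 0},{"grip": 255,"x": -8.7,"y": 0,"z": 19.4,"ax": 0,"ay": 0,"az": 0},{"grip": 255,"x": -10.2,"y": 0,"z": 26.1,"ax": 0,"ay": 0,"az": 0},{"grip": 255,"x": -11,"y": 0,"z": 30,"ax": 0,"ay": 0,"az": 0}]}}

```text
time: 20.6
ee_pos: [0.56, 0.0265, 0.0499]
orientation: [-180.0, 0.0, 93.4]
force: [-0.4, 1.7, 6.5]
grip_width: 0.0002
```

```bash
python3 - <<'E'
from h import *
s=state(); print(s["ee_pos"],s["orientation"],s["force"],s["joints"].round(0))
im,d=grab_frame("scene"); cv2.imwrite("pics/s2.png",cv2.resize(im[200:320,250:440,::-1],None,fx=4.2,fy=4.2,interpolation=cv2.INTER_CUBIC))
E
```

```text
[0.55999811 0.0265227  0.04987041] [-1.79995409e+02  2.30970500e-02  9.33915912e+01] [-0.35249778  1.71338279  6.49601272] [-33.  35.  36. 112. -30.  42.  24.]
```

View pics/s2.png

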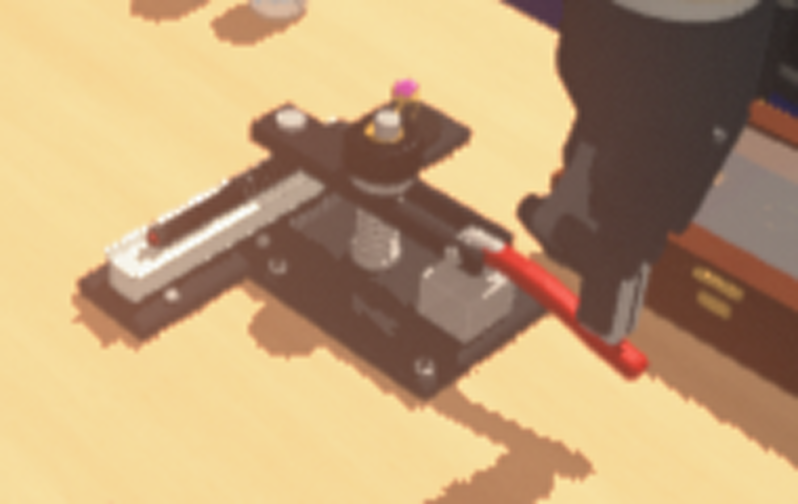

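The lever is nearly down, with the shut fingers on its end at (610,340). I'll push on in 1 mm steps until the stop.

>>> {"name": "servo_tool", "arguments": {"motion": [{"grip": 255,"x": 0,"y": 0,"z": 1,"ax": 0,"ay": 0,"az": 0},{"grip": 255,"x": 0,"y": 0,"z": 2,"ax": 0,"ay": 0,"az": 0},{"grip": 255,"x": 0,"y": 0,"z": 2,"ax": 0,"ay": 0,"az": 0}]}}

```text
time: 20.95
ee_pos: [0.5602, 0.0266, 0.0489]
orientation: [180.0, 0.0, 93.4]
force: [-1.7, 1.5, 10.2]
grip_width: 0.0004
```

>>> {"name": "servo_tool", "arguments": {"motion": [{"grip": 255,"x": 0,"y": 0,"z": 1,"ax": 0,"ay": 0,"az": 0},{"grip": 255,"x": 0,"y": 0,"z": 1.5,"ax": 0,"ay": 0,"az": 0},{"grip": 255,"x": 0,"y": 0,"z": 1.5,"ax": 0,"ay": 0,"az": 0}]}}

```text
time: 21.25
ee_pos: [0.5605, 0.0266, 0.0478]
orientation: [179.9, -0.0, 93.4]
force: [-2.6, 1.1, 14.9]
grip_width: -0.0001
```

>>> {"name": "servo_tool", "arguments": {"motion": [{"grip": 255,"x": 0,"y": 0,"z": 1,"ax": 0,"ay": 0,"az": 0},{"grip": 255,"x": 0,"y": 0,"z": 1.5,"ax": 0,"ay": 0,"az": 0},{"grip": 255,"x": 0,"y": 0,"z": 1.5,"ax": 0,"ay": 0,"az": 0}]}}

```text
time: 21.55
ee_pos: [0.5609, 0.0267, 0.0467]
orientation: [179.9, -0.0, 93.4]
force: [-3.3, 1.0, 18.9]
grip_width: 0.0003
```

```bash
python3 - <<'E'
from h import *
s=state(); print(s["ee_pos"],s["force"],s["moment"])
im,d,W,c=cloud("top"); S=R.from_euler('z',-YAW,degrees=True).apply((W-ORG).reshape(-1,3)).reshape(W.shape)*1e3
g=im.astype(int); m=(g[...,0]>110)&(g[...,1]<60)&(g[...,2]<60)&(abs(S[...,0])<12)&(S[...,1]<-30)&(S[...,1]>-140)
q=S[m]
for a in range(-125,-45,10):
    k=q[abs(q[:,1]-a)<5]; print(a,len(k),np.median(k[:,2]).round(1) if len(k) else '',end=' | ')
E
```

```text
[0.56087629 0.02668612 0.04671581] [-3.27872286  0.99131336 18.87353686] [0.40535457 0.65538795 0.00968285]
-125 0  | -115 0  | -105 0  | -95 14 47.7 | -85 18 50.6 | -75 18 54.3 | -65 17 55.4 | -55 13 56.1 |
```

```bash
python3 - <<'E'
from h import *
z=np.load("top.npz"); im,W=z["im"],z["W"]; S=R.from_euler('z',-YAW,degrees=True).apply((W-ORG).reshape(-1,3)).reshape(W.shape)*1e3
g=im.astype(int); m=(g[...,0]>110)&(g[...,1]<60)&(g[...,2]<60)&(abs(S[...,0])<12)&(S[...,1]<-30)&(S[...,1]>-140)
q=S[m]
for a in range(-125,-45,10):
    k=q[abs(q[:,1]-a)<5]; print(a,len(k),np.median(k[:,2]).round(1) if len(k) else '',end=' | ')
E
```

```text
-125 8 45.8 | -115 18 47.3 | -105 18 50.5 | -95 16 51.2 | -85 16 54.6 | -75 18 58.0 | -65 23 58.3 | -55 13 59.6 |
```

>>> {"name": "servo_tool", "arguments": {"motion": [{"grip": 255,"x": 0,"y": 0,"z": 1,"ax": 0,"ay": 0,"az": 0},{"grip": 255,"x": 0,"y": 0,"z": 1,"ax": 0,"ay": 0,"az": 0},{"grip": 255,"x": 0,"y": 0,"z": 1,"ax": 0,"ay": 0,"az": 0}]}}

```text
time: 21.9
ee_pos: [0.5611, 0.0267, 0.046]
orientation: [179.9, -0.0, 93.4]
force: [-2.7, 1.5, 21.5]
grip_width: 0.0
```

The lever's slope now matches its initial down profile, with the whole lever about 3.5 mm lower because the nut is wound down, so it is at its stop. I'll retreat and check.

>>> {"name": "servo_tool", "arguments": {"motion": [{"grip": 255,"x": 0,"y": 0,"z": -10,"ax": 0,"ay": 0,"az": 0},{"grip": 255,"x": 0,"y": 0,"z": -50,"ax": 0,"ay": 0,"az": 0},{"grip": 255,"x": -10,"y": -40,"z": -100,"ax": 0,"ay": 0,"az": 0},{"grip": 255,"x": -20,"y": -80,"z": -130,"ax": 0,"ay": 0,"az": 0},{"grip": 255,"x": -20,"y": -80,"z": -130,"ax": 0,"ay": 0,"az": 0}]}}

```text
time: 22.4
ee_pos: [0.4789, 0.0001, 0.1763]
orientation: [180.0, -0.1, 93.3]
force: [-0.6, 0.2, 0.1]
grip_width: -0.0001
```

```bash
python3 - <<'E'
from h import *
s=state(); print(s["time"],s["ee_pos"],s["force"])
P={}
for f in ("top.npz","new"):
    if f=="new": im,d,W,c=cloud("top"); cv2.imwrite("pics/t3.png",cv2.resize(im[130:250,200:420,::-1],None,fx=3.6,fy=3.6,interpolation=cv2.INTER_CUBIC))
    else: z=np.load(f); im,W=z["im"],z["W"]
    S=R.from_euler('z',-YAW,degrees=True).apply((W-ORG).reshape(-1,3)).reshape(W.shape)*1e3
    g=im.astype(int); m=(g[...,0]>110)&(g[...,1]<60)&(g[...,2]<60)&(abs(S[...,0])<12)&(S[...,1]<-45)&(S[...,1]>-140)
    q=S[m]; print(f,len(q),"lever slope/z(-85)",np.polyfit(q[:,1]+85,q[:,2],1))
    for nm,x,y,h in (("foot bolt",0,80,6),("strap mid",0,52,5),("pen -40",-40,80,3),("pen -85",-80,80,3),("pen 30",30,80,3)):
        k=(abs(S[...,0]-x)<h)&(abs(S[...,1]-y)<h); print(nm,k.sum(),np.nanmedian(S[k][:,2]).round(1))
E
```

```text
22.4 [4.78900149e-01 1.37920972e-04 1.76253453e-01] [-0.60015684  0.22294478  0.12838535]
top.npz 130 lever slope/z(-85) [ 0.21781223 54.12832641]
foot bolt 27 63.0
strap mid 18 58.0
pen -40 6 24.6
pen -85 4 25.5
pen 30 8 26.8
new 129 lever slope/z(-85) [ 0.20231042 53.65713589]
foot bolt 27 58.9
strap mid 17 56.6
pen -40 5 37.6
pen -85 6 38.9
pen 30 6 38.9
```

```bash
python3 - <<'E'
from h import *
im,d,W,c=cloud("top"); S=R.from_euler('z',-YAW,degrees=True).apply((W-ORG).reshape(-1,3)).reshape(W.shape)*1e3
k=(abs(S[...,1]-79)<8)&(S[...,0]<-16)&(S[...,0]>-125)&(S[...,2]>34)&(S[...,2]<46); q=S[k]
print("pen: tail x",q[:,0].min(),"mean y",q[:,1].mean(), "z fit",np.polyfit(q[:,0],q[:,2],1))
q=S[(S[...,0]>15)&(S[...,0]<60)&(abs(S[...,1]-79)<8)&(S[...,2]>35)&(S[...,2]<46)]; print("lens end x",q[:,0].max())
hand_in(); print(state()["time"])
E
```

```text
pen: tail x -91.89362667011285 mean y 78.79071762228054 z fit [3.24828020e-03 3.80433262e+01]
lens end x 41.479278794246454
the job is handed in; nothing more can be done
the job is handed in; nothing more can be done
```

The job is handed in after about 22.5 s of robot time, and my last checks agree that the penlight is set up and clamped. The nut reading and the foot force could only be worked out, not measured directly.

I flipped the lever up, laid the penlight in the groove with its lens towards the ring, and slid it home until it pushed back with 10 N at the lip. Then I wound the nut clockwise and pushed the lever down to its stop.

- **Penlight:** from the overhead view it spans stand x of about -92 to 41.5 mm (nominal -90 to 42), at y 78.8 mm, and it is level.
- **Nut:** its white line shows 1.91 rad of turn, so it should read about 2.0 to 2.7.
- **Foot force:** the foot should press with about 12 to 19 N. The foot end dropped 4.1 mm with the lever down, against about 4.8 mm expected, so the force may be slightly lower.
- **Lever:** its slope is within about 0.02 rad of where it lay at the start. While I pressed on it, the whole lever sat about 3.5 mm lower; most of that sprang back when I let go, and its angle did not change.
- **Other things on the desk:** the arm's moves kept clear of the jars, loupe and tweezers. I did not re-measure them at the end, because the picture limit was reached and the last overhead view was not shown.

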